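Sound the blind bore of a microscope stage base and fit the support post that matches

ROBOT

A 7-joint arm with a two-finger parallel gripper is mounted at the origin on the work surface. World frame = base frame: x ahead of the robot, y to its left, z up, the work surface at z = 0. Lengths are in m, angles in degrees, forces in N, time in s.
With the tool pointing down it reaches from about 0.425 to 0.875 m from the base axis. Payload 4.7 kg.
Tool frame: the origin (TCP) lies at the very end of the fingers, on their centre line; the grasp point (between the pads) lies 19 mm behind it; x points along the fingers, z is the direction in which the jaws open and shut, and the axes are right-handed (so a half turn about x gives the same grasp; the last joint's range is limited). The gripper opens to 87 mm and grips with 3 to 60 N. Pads are 19 mm wide; open, the fingers measure 117 mm over their backs; the gripper's body (75 mm by 190 mm) begins 51 mm behind the grasp point.
Start: joints at [76.324, 18.392, -4.016, 83.108, 1.295, 78.541, -3.26], TCP at [0.163, -0.629, 0.223] pointing down, gripper open.
Joint ranges: [-163.93, 163.93], [-17.29, 119.83], [-79.2, 71.16], [3.27, 140.29], [-89.18, 269.18], [5.43, 117.66], [-154.24, 154.24]. Speed limits (degrees/s): [147.25, 147.25, 180, 180, 180, 180, 180].

INTERFACE

Orientations are given as [roll, pitch, yaw] about the fixed x, y, z axes, in that order (R = Rz(yaw) Ry(pitch) Rx(roll)).
In Python, from cell import env gives the robot as it stands. The module is installed in compiled form; this text tells all that it offers.
- The arm moves only by the tool drive_tool, never from a script. Its argument "increments" is a list of rows, each a list of 2 entries, a list of its own where there are three numbers: the shift along the tool's x, y, z scaled (see below), then the turn, a rotation vector about the tool's x, y, z scaled (see below). In form: [[[dx, dy, dz], [wx, wy, wz]], ...]. A call has 1 to 10 rows; each row shifts and turns the commanded pose from where the row before left it, along the tool's axes as they then stand; what a row does not reach is not made up. The controller multiplies each number of a shift by 0.04 m and each number of a turn by 120 degrees. A row lasts 1/10 s, in which the tool goes at most 50 mm and 8.59 degrees, less where a joint would pass 70% of its speed; a pose out of reach is approached as far as the arm can. A call with a number of a shift or a turn outside -1 to 1 is refused whole. A call with a gripper value outside its range is refused whole. "hand" is the gripper's target within -1 to 1 (fully open at 1, half-way at 0, shut at -1), set as the call begins (left out, the last holds). The fingers move at their own pace and stop on an object; "squeeze" is the grip in N (left out, the last holds). Time passes only in rows, so rows that do not move let the fingers close. It gives the time, the measured TCP pose, the force and the opening at its end, in the units of the state.
- env.get_obs(): the state, without advancing time (a new reading comes with each control period).
- env.read_camera(name): name is "scene" or "top" or "wrist"; returns a dict with "frame" (400x640x3 uint8, red, green, blue), "fx", "fy", "cx", "cy" (pixels), "R" (3x3) and "t" (3): a world point X has camera coordinates R X + t. Camera axes: x right, y down, z forward; pixel columns grow to the right and rows downward; lengths in m; the calibration is good to about 2 mm. The wrist camera is an equidistant fisheye: a pixel r from the principal point sees the ray r / f radians off the axis. A picture is of the moment at which its call begins. There is no depth.
- env.sign_off(): hands the job in, once; it reports no verdict.
The state is a dict: "time_s": time; "qpos": joint angles; "joint_velocities": joint speeds; "effort": joint torques, N m; "tool_pos": TCP position; "tool_rot": TCP orientation; "force": force on the tool from outside, world axes, zero at the start; "wrist_torque": the same for the moment, N m; "grip_width": finger opening in m.
Only numpy, scipy, OpenCV 4.12 (cv2) and the standard library are available. Lean on these libraries where they do the work, as an engineer would, in place of code of your own. Each camera call takes 0.05 s, during which the arm holds its last target.

TASK

The third support post is missing from the stage base: lower the depth rod into the empty bore until it rests on the bottom, to find how deep the bore is, then put the rod back in its stand. From the rack take the one post whose top will come level with the two posts already standing, push it gently down into the bore until it bears on the bottom, press it there for a moment and let go. Neither rod nor post may ever be rammed against the base or the bottom (keep below about 4 kg of push), and the other two posts and everything else stay as they are.

Things in the scene. Friction and masses are not known exactly. Their poses are not given: they have to be found in the camera images.
- base: fixed aluminium stage base, a block 130 x 140 x 60 mm (its x, y, z); origin at the centre of its underside on the bench. Two steel support posts, 16 mm thick, stand fixed in it at x=+35, y=-45 and +45 mm and rise 45 mm above its top face; the third place, at x=-40, y=0, is an empty blind bore
- bore_mouth (a point): centre of the mouth of the empty bore in the base's top face, 60 mm above the bench, axes as the base (z up). Bore 17 mm wide with a 1.5 mm chamfer, vertical, with a flat hard bottom 30, 40 or 50 mm down (which one changes every time, and cannot be seen)
- rack: fixed white post rack, a bar 170 x 50 x 25 mm; origin at the centre of its underside. Its three blind holes, 18 mm wide and 20 mm deep (floor 5 mm above the bench), lie along its x at -55, 0 and +55 mm; one post stands in each, in any order
- post_short_mid (a point): the short support post, a plain steel rod 16 mm thick and 75 mm long, foot chamfered 2 mm, 105 g or so, standing upright in a rack hole; this point is on its axis half-way up, 37.5 mm above its foot; z along it. A matching post is 45 mm longer than the bore is deep (75 for 30, 85 for 40, 95 for 50)
- post_short_top (a point): centre of the top end of the short post, 75 mm above its foot
- post_medium_mid (a point): the medium support post, a plain steel rod 16 mm thick and 85 mm long, foot chamfered 2 mm, 119 g or so, standing upright in a rack hole; this point is on its axis half-way up, 42.5 mm above its foot; z along it. A matching post is 45 mm longer than the bore is deep (75 for 30, 85 for 40, 95 for 50)
- post_medium_top (a point): centre of the top end of the medium post, 85 mm above its foot
- post_long_mid (a point): the long support post, a plain steel rod 16 mm thick and 95 mm long, foot chamfered 2 mm, 133 g or so, standing upright in a rack hole; this point is on its axis half-way up, 47.5 mm above its foot; z along it. A matching post is 45 mm longer than the bore is deep (75 for 30, 85 for 40, 95 for 50)
- post_long_top (a point): centre of the top end of the long post, 95 mm above its foot
- stand_mouth (a point): centre of the mouth of the rod's fixed black stand, a block 50 x 50 x 45 mm; this point is at its top, 45 mm above the bench. Its hole is 13 mm wide and 40 mm deep (floor 5 mm above the bench)
- rod_grip (a point): the depth rod, steel shaft 10 mm thick and 100 mm long below an aluminium handle 18 mm thick and 45 mm long (145 mm in all, about 100 g), standing upright in its stand, handle up; this point is at the middle of the handle, 122.5 mm above the tip; z along it, up
- rod_tip (a point): centre of the flat lower end of the depth rod
- slide_box: closed plastic slide box 87 x 67 x 32 mm, loose, not part of the job; origin at the centre of its underside
- dish: closed clear dish, 94 mm wide, 17 mm high, loose, not part of the job; origin at the centre of its underside
- objective: steel microscope objective standing on its thread, 32 mm wide, 40 mm high, loose, not part of the job; origin at the centre of its underside
- beaker: open glass beaker, 70 mm wide, 85 mm high, loose, not part of the job; origin at the centre of its underside
- bottle: amber bottle, 60 mm wide, 120 mm high, loose, not part of the job; origin at the centre of its underside
- tweezers: steel tweezers lying flat, 115 mm long, 5 mm high, loose, not part of the job; origin at the centre of its underside
- jar: white jar, 64 mm wide, 70 mm high, loose, not part of the job; origin at the centre of its underside
Not all that is in view belongs to the job. What is shaped like the part that bears post_long_mid but blue or orange is not meant.

How it is judged (in metres and radians):
On the way, in this order (a step that is already met when the one before it is completed fails the run):
1. the depth rod rests on the bottom of the empty bore (z of rod_tip in the frame of bore_mouth below -0.02 m and horizontal distance between rod_tip and bore_mouth below 0.006 m and (contact force between rod and stop_a above 0.5 N or contact force between rod and stop_b above 0.5 N or contact force between rod and stop_c above 0.5 N)), for 0.1 s.
2. the depth rod is back in its stand and let go (horizontal distance between rod_tip and stand_mouth below 0.008 m and height (world z) of rod_tip below 0.012 m and angle between rod_grip's own z axis and vertical below 0.2 rad and contact force between rod and the fingers below 0.1 N), for 0.2 s.
3. the matching post, level with the others, is pressed on the bottom of the bore (more than its own weight, 2 N) (((z of post_short_top in the frame of bore_mouth between 0.041 and 0.049 m and horizontal distance between post_short_mid and bore_mouth below 0.004 m and angle between post_short_mid's own z axis and vertical below 0.06 rad) or (z of post_medium_top in the frame of bore_mouth between 0.041 and 0.049 m and horizontal distance between post_medium_mid and bore_mouth below 0.004 m and angle between post_medium_mid's own z axis and vertical below 0.06 rad) or (z of post_long_top in the frame of bore_mouth between 0.041 and 0.049 m and horizontal distance between post_long_mid and bore_mouth below 0.004 m and angle between post_long_mid's own z axis and vertical below 0.06 rad)) and (contact force between any of post_short, post_medium, post_long and stop_a above 2 N or contact force between any of post_short, post_medium, post_long and stop_b above 2 N or contact force between any of post_short, post_medium, post_long and stop_c above 2 N)), for 0.1 s.
At the end, for the whole second after the job is handed in: One post upright (0.06 rad) in the bore, within 4 mm of its axis, its top 41 to 49 mm above the base's face, level with the fixed posts; the other two within 20 mm of their start; rod in its stand (8 mm off axis, tip under 12 mm high, tilt under 0.2 rad); all at rest ((((z of post_short_top in the frame of bore_mouth between 0.041 and 0.049 m and horizontal distance between post_short_mid and bore_mouth below 0.004 m and angle between post_short_mid's own z axis and vertical below 0.06 rad) and distance of each of post_medium_mid, post_long_mid from where it was at the start of the episode below 0.02 m) or ((z of post_medium_top in the frame of bore_mouth between 0.041 and 0.049 m and horizontal distance between post_medium_mid and bore_mouth below 0.004 m and angle between post_medium_mid's own z axis and vertical below 0.06 rad) and distance of each of post_short_mid, post_long_mid from where it was at the start of the episode below 0.02 m) or ((z of post_long_top in the frame of bore_mouth between 0.041 and 0.049 m and horizontal distance between post_long_mid and bore_mouth below 0.004 m and angle between post_long_mid's own z axis and vertical below 0.06 rad) and distance of each of post_short_mid, post_medium_mid from where it was at the start of the episode below 0.02 m)) and horizontal distance between rod_tip and stand_mouth below 0.008 m and height (world z) of rod_tip below 0.012 m and angle between rod_grip's own z axis and vertical below 0.2 rad and linear speed of each of rod, post_short, post_medium, post_long below 0.02 m/s); the robot touches nothing.
It fails at once if the rod or a post is rammed against the base or the bottom of its bore (over 40 N) (contact force between any of rod, post_short, post_medium, post_long and base above 40 N or contact force between any of rod, post_short, post_medium, post_long and stop_a above 40 N or contact force between any of rod, post_short, post_medium, post_long and stop_b above 40 N or contact force between any of rod, post_short, post_medium, post_long and stop_c above 40 N).
It fails at once if a bystander is moved more than 30 mm (distance of any of slide_box, dish, objective, beaker, bottle, tweezers, jar from where it was at the start of the episode above 0.03 m).
It also fails if it takes over 72 s, if anything falls off the work surface, if the arm or the gripper's body presses on something with over 40 N, if the wrist force passes 120 N, or if a joint passes its speed limit or range.

## Working session

There is one attempt and no reset: what is moved stays moved. The work goes in short steps, Python scripts to look and compute and a tool call to move; the robot and the scene stay as the last step left them, time stands still between calls to the robot, and variables do not carry over. Pictures are saved under pics/ and viewed, and the job is handed in when it is done.

Besides the shell and the picture viewer there is one more tool, called as a command line: name --argument value ..., lists and objects as JSON in quotes. drive_tool: Moves the arm, as the interface text tells. Shifts and turns lie within -1 to 1; 1 stands for 0.04 m of shift or 120 degrees of turn. Its arguments: {"type":"object","properties":{"increments":{"type":"array"},"hand":{"type":"number"},"squeeze":{"type":"number"}},"required":["increments"]}

```bash
mkdir -p pics; ls; python3 - <<'E'
from cell import env
import cv2,numpy as np
print(env.get_obs())
for n in ["scene","top","wrist"]:
    c=env.read_camera(n); cv2.imwrite(f"pics/{n}0.png",c["frame"][:,:,::-1]); print(n,c["fx"],c["fy"],c["cx"],c["cy"],np.round(c["R"],4).tolist(),np.round(c["t"],4).tolist())
E
```

```text
pics
{'time_s': 0.0, 'qpos': array([76.32280949, 18.43918962, -4.01487759, 83.17641515,  1.29585364,
       78.53752283, -3.25964924]), 'joint_velocities': array([ 0.01711475, -0.14206372, -0.05860188,  0.05755795,  0.09508401,
        0.00151706, -0.0066656 ]), 'effort': array([-7.81028521e-04, -4.91299438e+01, -4.04430740e-01, -3.12535250e+01,
       -6.39495696e-02,  4.35906218e-02,  1.52130874e-04]), 'tool_pos': array([ 0.1623856 , -0.62882577,  0.22144667]), 'tool_rot': array([-176.4469815 ,   89.89195005,  108.03989283]), 'force': array([ 0.98363019, -0.54289685,  0.12483495]), 'wrist_torque': array([ 0.0410965 , -0.04224133, -0.02824386]), 'grip_width': 0.08627273458531873}
scene 517.7983574690538 517.7983574690538 316.26747022530895 217.13321575526885 [[-0.4043, 0.9144, 0.0212], [0.5763, 0.2727, -0.7704], [-0.7102, -0.2993, -0.6372]] [0.2353, -0.2471, 1.7682]
top 404.4290587087461 404.4290587087461 316.4466033390448 205.29408147142644 [[0.0127, -0.9999, 0.0076], [-0.9921, -0.0135, -0.125], [0.1251, -0.0059, -0.9921]] [0.0074, 0.5578, 1.3451]
wrist 309.70691628693146 309.70691628693146 318.576460892017 197.83590710808124 [[0.2494, -0.9684, -0.0014], [-0.9287, -0.2396, 0.2831], [-0.2745, -0.0693, -0.9591]] [-0.6489, -0.035, 0.3901]
```

View pics/scene0.png

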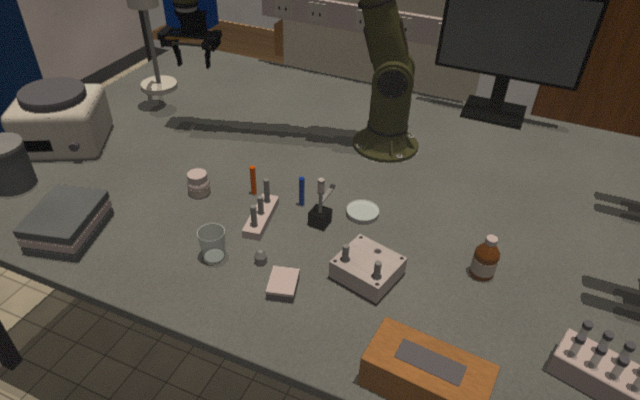

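View pics/top0.png

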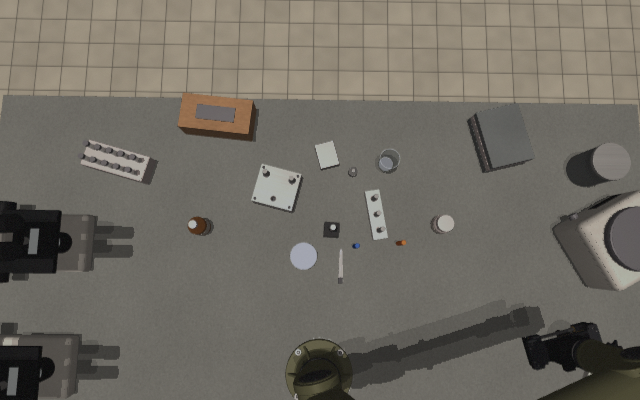

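View pics/wrist0.png

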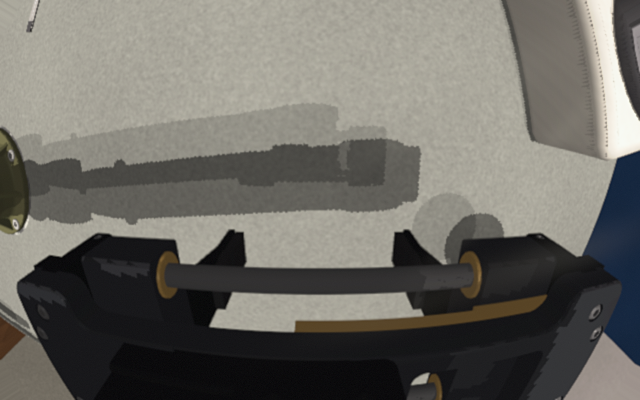

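```bash
cat > h.py <<'E'
from cell import env
import cv2,numpy as np
def snap(n,name,box=None,s=1):
    c=env.read_camera(n); f=c["frame"][:,:,::-1].copy()
    np.savez(f"pics/{name}.npz",**c)
    if box: x0,y0,x1,y1=box; f=f[y0:y1,x0:x1]
    f=cv2.resize(f,None,fx=s,fy=s,interpolation=cv2.INTER_CUBIC)
    cv2.imwrite(f"pics/{name}.png",f); return c
def crop(src,name,box,s):
    f=cv2.imread(src); x0,y0,x1,y1=box
    cv2.imwrite(f"pics/{name}.png",cv2.resize(f[y0:y1,x0:x1],None,fx=s,fy=s,interpolation=cv2.INTER_CUBIC))
def proj(c,X,fish=False):
    p=c["R"]@np.asarray(X,float)+c["t"]
    if fish:
        th=np.arctan2(np.hypot(p[0],p[1]),p[2]); r=np.hypot(p[0],p[1]); return np.array([c["cx"]+c["fx"]*th*p[0]/r,c["cy"]+c["fy"]*th*p[1]/r])
    return np.array([c["fx"]*p[0]/p[2]+c["cx"],c["fy"]*p[1]/p[2]+c["cy"]])
def unproj(c,uv,z,fish=False):
    a=(uv[0]-c["cx"])/c["fx"]; b=(uv[1]-c["cy"])/c["fy"]
    if fish:
        r=np.hypot(a,b); d=np.array([a/r*np.sin(r),b/r*np.sin(r),np.cos(r)])
    else: d=np.array([a,b,1.])
    R=np.array(c["R"]); o=-R.T@c["t"]; w=R.T@d
    return o+w*(z-o[2])/w[2]
E
python3 - <<'E'
from h import *
crop("pics/top0.png","t1",(240,130,420,280),4.4)
crop("pics/scene0.png","s1",(190,150,420,310),3.4)
E
```

```text
(no output)
```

View pics/t1.png

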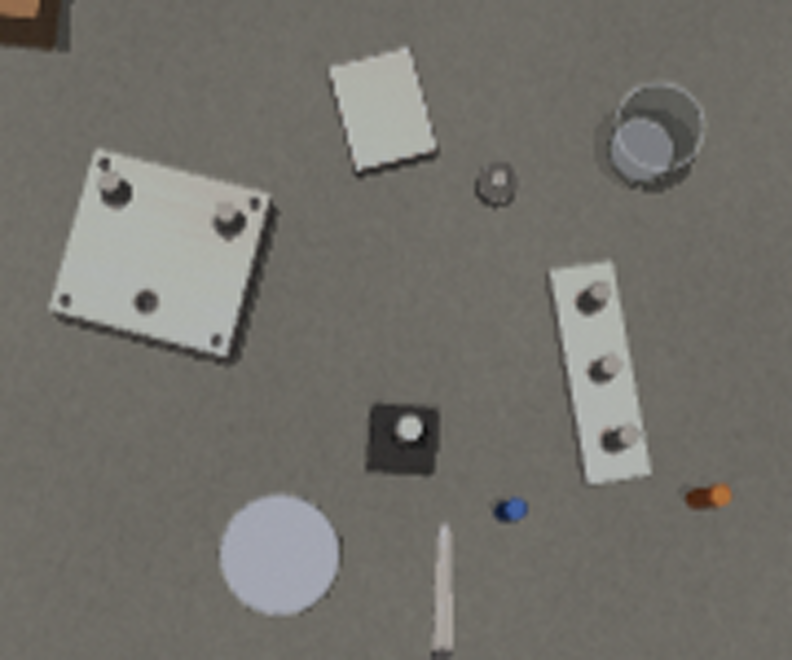

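View pics/s1.png

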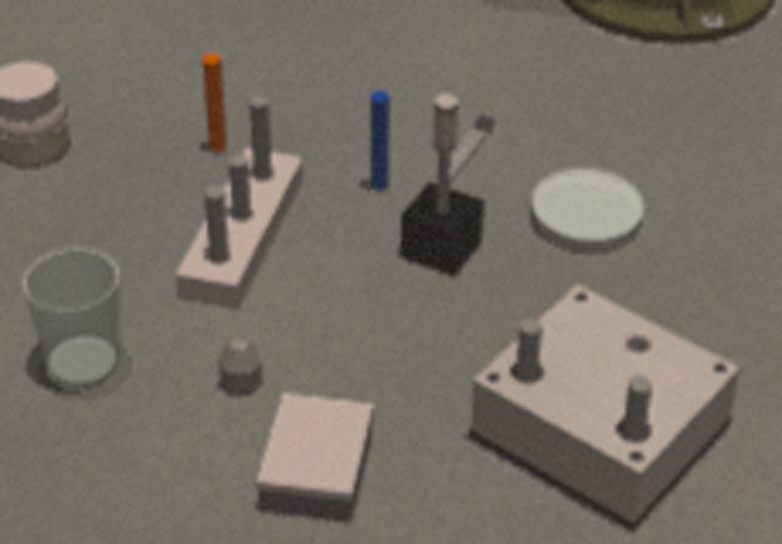

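```bash
python3 - <<'E'
from h import *
T=env.read_camera("top");S=env.read_camera("scene")
ft=lambda u,v:((u+.5)/4.4-.5+240,(v+.5)/4.4-.5+130)
fs=lambda u,v:((u+.5)/3.4-.5+190,(v+.5)/3.4-.5+150)
def t(n,l,z):
    for p in l: print("T",n,np.round(unproj(T,ft(*p),z),4))
def s(n,l,z):
    for p in l: print("S",n,np.round(unproj(S,fs(*p),z),4))
t("base",[(97,149),(272,195),(230,359),(50,309)],.06);t("bore",[(146,301)],.06)
s("base L T R B",[(475,381),(580,287),(738,370),(638,468)],.06);s("bore",[(638,344)],.06)
t("stand",[(371,404),(439,408),(435,475),(366,470)],.045); t("rodtop",[(410,428)],.15)
s("rodtop",[(447,101)],.15)
s("stand",[(432,185),(484,203),(459,232),(403,213)],.045)
t("rack",[(550,268),(611,261),(651,474),(588,485)],.025)
s("rack",[(250,148),(302,156),(239,283),(180,273)],.025)
for z in (.08,.09,.10):
    t("tops%.2f far mid near"%z,[(598,292),(610,365),(627,434)],z)
    s("tops%.2f far mid near"%z,[(214,190),(237,159),(259,102)],z)
E
```

```text
T base [0.6948 0.2025 0.06  ]
T base [0.6607 0.0671 0.06  ]
T base [0.5334 0.0968 0.06  ]
T base [0.5699 0.2346 0.06  ]
T bore [0.577  0.1617 0.06  ]
S base L T R B [0.6619 0.0682 0.06  ]
S base L T R B [0.5361 0.1008 0.06  ]
S base L T R B [0.5721 0.2337 0.06  ]
S base L T R B [0.6919 0.1992 0.06  ]
S bore [0.5768 0.1603 0.06  ]
T stand [ 0.5019 -0.0111  0.045 ]
T stand [ 0.4995 -0.0632  0.045 ]
T stand [ 0.4482 -0.0604  0.045 ]
T stand [ 0.4513 -0.0078  0.045 ]
T rodtop [ 0.4762 -0.0362  0.15  ]
S rodtop [ 0.4762 -0.0365  0.15  ]
S stand [ 0.4529 -0.0568  0.045 ]
S stand [ 0.4564 -0.0094  0.045 ]
S stand [ 0.4987 -0.0133  0.045 ]
S stand [ 0.496  -0.0631  0.045 ]
T rack [ 0.6126 -0.1511  0.025 ]
T rack [ 0.6188 -0.1991  0.025 ]
T rack [ 0.4521 -0.229   0.025 ]
T rack [ 0.443  -0.1801  0.025 ]
S rack [ 0.4494 -0.2276  0.025 ]
S rack [ 0.4404 -0.1825  0.025 ]
S rack [ 0.6065 -0.1524  0.025 ]
S rack [ 0.6157 -0.1996  0.025 ]
T tops0.08 far mid near [ 0.5857 -0.1803  0.08  ]
T tops0.08 far mid near [ 0.5305 -0.189   0.08  ]
T tops0.08 far mid near [ 0.479  -0.2013  0.08  ]
S tops0.08 far mid near [ 0.5725 -0.19    0.08  ]
S tops0.08 far mid near [ 0.5299 -0.193   0.08  ]
S tops0.08 far mid near [ 0.4537 -0.214   0.08  ]
T tops0.09 far mid near [ 0.5842 -0.1787  0.09  ]
T tops0.09 far mid near [ 0.5294 -0.1874  0.09  ]
T tops0.09 far mid near [ 0.4783 -0.1996  0.09  ]
S tops0.09 far mid near [ 0.5833 -0.1833  0.09  ]
S tops0.09 far mid near [ 0.5413 -0.1863  0.09  ]
S tops0.09 far mid near [ 0.4659 -0.207   0.09  ]
T tops0.10 far mid near [ 0.5827 -0.1772  0.1   ]
T tops0.10 far mid near [ 0.5283 -0.1858  0.1   ]
T tops0.10 far mid near [ 0.4775 -0.1979  0.1   ]
S tops0.10 far mid near [ 0.5941 -0.1766  0.1   ]
S tops0.10 far mid near [ 0.5526 -0.1795  0.1   ]
S tops0.10 far mid near [ 0.4781 -0.2     0.1   ]
```

```bash
cat >> h.py <<'E'
from scipy.spatial.transform import Rotation as Ro
def pose():
    o=env.get_obs(); return np.array(o["tool_pos"]),Ro.from_euler("xyz",o["tool_rot"],degrees=True),o
def plan(target,jaw=None):
    """total shift in tool axes [units 0.04 m] and turn vector [units 120deg], from measured pose; jaw world angle deg of tool z"""
    p,R,o=pose(); 
    j0=R.as_matrix()[:,2]
    if jaw is None: jaw=np.degrees(np.arctan2(j0[1],j0[0]))
    z=np.array([np.cos(np.radians(jaw)),np.sin(np.radians(jaw)),0]);x=np.array([0,0,-1.]);y=np.cross(z,x)
    Rt=Ro.from_matrix(np.c_[x,y,z])
    d=np.asarray(target)-p
    print("tool axes\n",np.round(R.as_matrix(),3)); print("jaw now",np.degrees(np.arctan2(j0[1],j0[0])))
    print("d",np.round(d,4),"shift units cur frame",np.round(R.inv().apply(d)/.04,2),"target frame",np.round(Rt.inv().apply(d)/.04,3),"turn",np.round((R.inv()*Rt).as_rotvec(degrees=True)/120,4))
E
python3 - <<'E'
from h import *
plan([.476,-.036,.26],-80); plan([.476,-.036,.26],100)
T=np.load  # noqa
E
```

```text
tool axes
 [[-0.     0.968  0.25 ]
 [ 0.001  0.25  -0.968]
 [-1.    -0.    -0.001]]
jaw now -75.51625067621374
d [0.3136 0.5931 0.0379] shift units cur frame [ -0.94  11.3  -12.4 ] target frame [ -0.948  10.295 -13.242] turn [ 0.0374 -0.0004  0.0001]
tool axes
 [[-0.     0.968  0.25 ]
 [ 0.001  0.25  -0.968]
 [-1.    -0.    -0.001]]
jaw now -75.51625067621374
d [0.3136 0.5931 0.0379] shift units cur frame [ -0.94  11.3  -12.4 ] target frame [ -0.948 -10.295  13.242] turn [-1.4626e+00 -1.0000e-04 -6.0000e-04]
```

drive_tool --increments '[[[-0.4,0.9,-0.75],[0.0374,0,0]],[[-0.5,0.9,-0.75],[0,0,0]],[[0,0.9,-0.8],[0,0,0]],[[0,0.9,-0.8],[0,0,0]],[[0,0.9,-0.8],[0,0,0]],[[0,0.9,-0.8],[0,0,0]],[[0,0.9,-0.8],[0,0,0]],[[0,0.9,-0.8],[0,0,0]],[[0,0.9,-0.8],[0,0,0]],[[0,0.8,-0.8],[0,0,0]]]'

```text
time_s: 1.25
tool_pos: [0.456, -0.2527, 0.2583]
tool_rot: [47.2, 90.0, -32.7]
force: [0.7, -0.3, -0.1]
grip_width: 0.087
```

```bash
python3 - <<'E'
from h import *
plan([.476,-.036,.26],-80)
E
```

```text
tool axes
 [[ 0.001  0.985  0.174]
 [-0.     0.174 -0.985]
 [-1.     0.001  0.   ]]
jaw now -79.96961641950831
d [0.02   0.2167 0.0017] shift units cur frame [-0.04  1.44 -5.25] target frame [-0.042  1.433 -5.25 ] turn [ 0.0003  0.0002 -0.0002]
```

drive_tool --increments '[[[0,0.3,-0.8],[0,0,0]],[[0,0.3,-0.9],[0,0,0]],[[0,0.3,-0.9],[0,0,0]],[[0,0.2,-0.9],[0,0,0]],[[0,0.2,-0.9],[0,0,0]],[[0,0.1,-0.8],[0,0,0]],[[0,0,0],[0,0,0]]]'

```text
time_s: 1.95
tool_pos: [0.4738, -0.0345, 0.2586]
tool_rot: [126.1, 89.9, 46.6]
force: [-0.0, 0.1, 0.6]
grip_width: 0.0866
```

```bash
python3 - <<'E'
from h import *
c=snap("wrist","w1")
plan([.476,-.036,.26],-80); print(-c["R"].T@c["t"])
for X in ([.4762,-.0363,.15],[.4762,-.0363,.045],[.577,.1608,.06]): print(proj(c,X,True))
E
```

```text
tool axes
 [[ 0.001  0.984  0.178]
 [-0.001  0.178 -0.984]
 [-1.     0.     0.001]]
jaw now -79.71944809248654
d [0.0021 0.0018 0.0015] shift units cur frame [-0.04  0.06 -0.03] target frame [-0.038  0.06  -0.035] turn [ 0.0023  0.0004 -0.0002]
[ 0.54880505 -0.02054436  0.42018175]
[321.27244678 192.31187069]
[320.58499482 169.75859617]
[176.99600816  67.1613466 ]
```

View pics/w1.png

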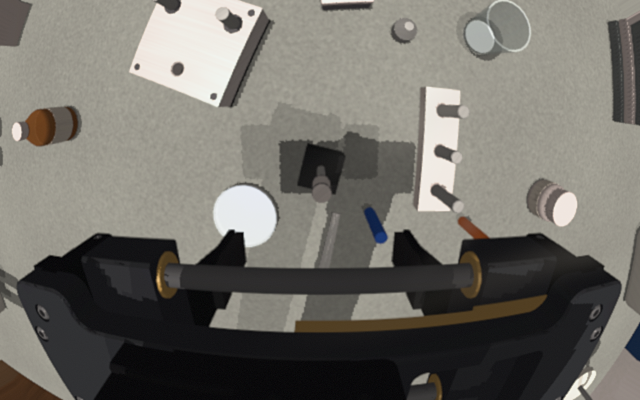

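```bash
python3 - <<'E'
from h import *
crop("pics/w1.png","w1a",(270,130,370,210),7)
crop("pics/w1.png","w1b",(120,0,280,110),5)
E
```

```text
(no output)
```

View pics/w1a.png

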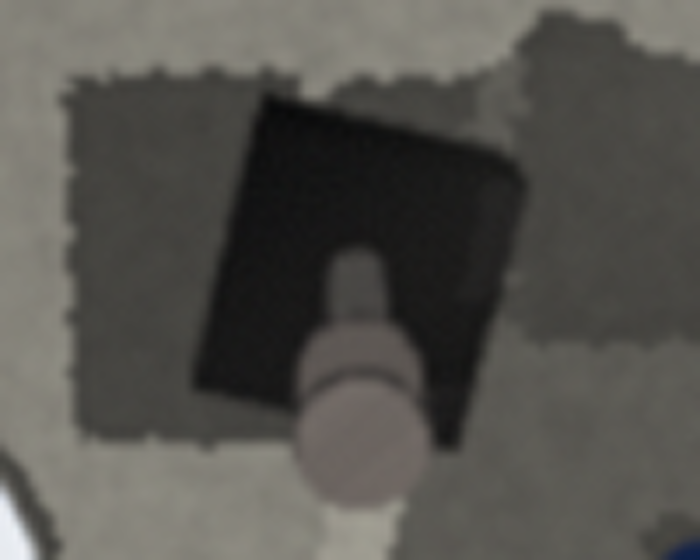

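View pics/w1b.png

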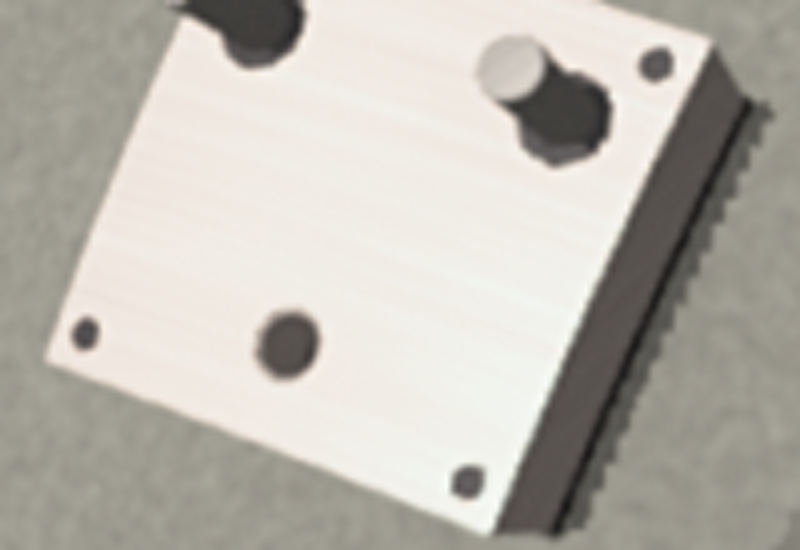

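drive_tool --increments '[[[0.6,0.06,-0.03],[0.0023,0.0004,0]],[[0.9,0,0],[0,0,0]],[[0.9,0,0],[0,0,0]],[[0.7,0,0],[0,0,0]],[[0.4,0,0],[0,0,0]],[[0.2,0,0],[0,0,0]],[[0,0,0],[0,0,0]],[[0,0,0],[0,0,0]]]'

```text
time_s: 2.8
tool_pos: [0.4767, -0.0391, 0.111]
tool_rot: [104.1, 89.9, 23.8]
force: [-0.3, 0.7, 0.0]
grip_width: 0.0869
```

```bash
python3 - <<'E'
from h import *
c=snap("wrist","w2")
plan([.4762,-.0363,.1085],-80); print(env.get_obs()["force"])
W=dict(np.load("pics/w1.npz")); print("bore",unproj(W,(177.2-.1*0,68.4),.06,True))
E
```

```text
tool axes
 [[ 0.002  0.986  0.168]
 [ 0.     0.168 -0.986]
 [-1.     0.002  0.   ]]
jaw now -80.31306468877085
d [-0.0007  0.0027 -0.0027] shift units cur frame [ 0.07 -0.01 -0.07] target frame [ 0.069 -0.007 -0.069] turn [-0.0026  0.     -0.0008]
[ 0.40577106  0.40513039 -1.0182649 ]
bore [0.57546423 0.16022522 0.06      ]
```

View pics/w2.png

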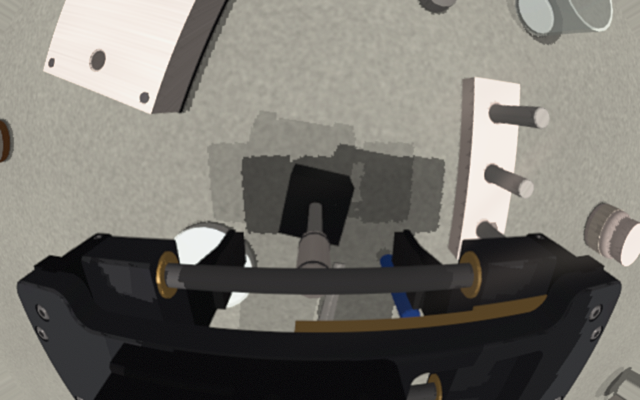

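drive_tool --increments '[[[0.07,0,-0.07],[0,0,0]],[[0,0,0],[0,0,0]],[[0,0,0],[0,0,0]]]'

```text
time_s: 3.15
tool_pos: [0.4757, -0.0356, 0.1077]
tool_rot: [125.6, 90.0, 45.4]
force: [-0.1, 0.2, 0.8]
grip_width: 0.0872
```

drive_tool --increments '[[[0,0,0],[0,0,0]],[[0,0,0],[0,0,0]],[[0,0,0],[0,0,0]],[[0,0,0],[0,0,0]],[[0,0,0],[0,0,0]],[[0,0,0],[0,0,0]],[[0,0,0],[0,0,0]],[[0,0,0],[0,0,0]]]' --hand -1 --squeeze 15

```text
time_s: 3.95
tool_pos: [0.4755, -0.0358, 0.1073]
tool_rot: [-171.0, 90.0, 108.7]
force: [0.5, -0.3, -0.4]
grip_width: 0.031
```

```bash
python3 - <<'E'
from h import *
c=snap("wrist","w3")
plan([.4762,-.0363,.1085],-80); o=env.get_obs();print(o["force"],o["grip_width"])
E
```

```text
tool axes
 [[-0.     0.986  0.169]
 [ 0.001  0.169 -0.986]
 [-1.    -0.    -0.001]]
jaw now -80.27707547451116
d [ 0.0007 -0.0005  0.0011] shift units cur frame [-0.03  0.01  0.02] target frame [-0.029  0.014  0.016] turn [-0.0023 -0.0004  0.    ]
[ 0.26960059 -0.38402822 -0.36118508] 0.0270223136464516
```

View pics/w3.png

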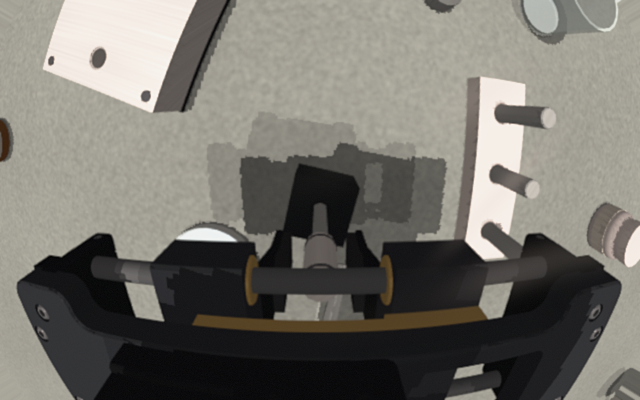

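Nearly closed (27 mm opening, handle 18 mm, rod centred between the fingers). Let it finish.

drive_tool --increments '[[[0,0,0],[0,0,0]],[[0,0,0],[0,0,0]],[[0,0,0],[0,0,0]],[[0,0,0],[0,0,0]]]'

```text
time_s: 4.4
tool_pos: [0.4755, -0.0358, 0.1074]
tool_rot: [-175.8, 90.0, 103.9]
force: [-0.6, -0.4, -0.6]
grip_width: 0.0174
```

drive_tool --increments '[[[-0.1,0,0],[0,0,0]],[[-0.3,0,0],[0,0,0]],[[-0.5,0,0],[0,0,0]],[[-0.6,0,0],[0,0,0]],[[-0.7,0,0],[0,0,0]],[[-0.7,0,0],[0,0,0]],[[-0.6,0,0],[0,0,0]],[[-0.3,0,0],[0,0,0]],[[0,0,0],[0,0,0]],[[0,0,0],[0,0,0]]]'

```text
time_s: 5.4
tool_pos: [0.4751, -0.0358, 0.2587]
tool_rot: [-133.9, 89.9, 145.8]
force: [-0.3, -1.2, -1.7]
grip_width: 0.0172
```

```bash
python3 - <<'E'
from h import *
c=snap("wrist","w4")
plan([.576,.1603,.255],-80); o=env.get_obs();print(o["tool_pos"],o["force"],o["grip_width"])
E
```

```text
tool axes
 [[-0.002  0.986  0.169]
 [ 0.001  0.169 -0.986]
 [-1.    -0.002 -0.001]]
jaw now -80.27671525345211
d [ 0.1012  0.1961 -0.0031] shift units cur frame [ 0.08  3.32 -4.41] target frame [ 0.078  3.343 -4.39 ] turn [-0.0023 -0.0007  0.001 ]
[ 0.47479223 -0.03583926  0.25812673] [-0.37087603 -0.28839889 -1.73376752] 0.017478612092116697
```

View pics/w4.png

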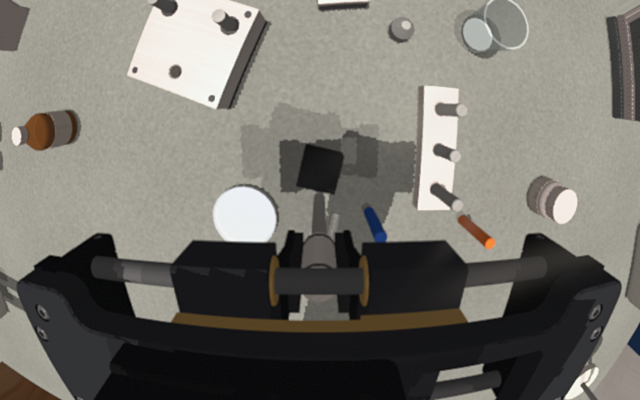

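drive_tool --increments '[[[0,0.3,-0.4],[0,0,0]],[[0,0.6,-0.8],[0,0,0]],[[0,0.6,-0.8],[0,0,0]],[[0,0.6,-0.8],[0,0,0]],[[0,0.6,-0.8],[0,0,0]],[[0,0.42,-0.55],[0,0,0]],[[0,0.2,-0.26],[0,0,0]],[[0,0,0],[0,0,0]],[[0,0,0],[0,0,0]],[[0,0,0],[0,0,0]]]'

```text
time_s: 6.45
tool_pos: [0.5765, 0.1583, 0.2592]
tool_rot: [-50.1, 89.9, -130.6]
force: [0.5, -0.6, -1.0]
grip_width: 0.0175
```

```bash
python3 - <<'E'
from h import *
c=snap("wrist","w5");c2=snap("top","t5",(240,130,320,220),6);snap("scene","s5",(300,180,420,310),5)
plan([.576,.1603,.18],-80); o=env.get_obs();print(o["tool_pos"],o["force"],o["grip_width"],o["qpos"])
print(proj(c,[.576,.1603,.06],True))
E
```

```text
tool axes
 [[ 0.     0.986  0.167]
 [-0.     0.167 -0.986]
 [-1.     0.     0.   ]]
jaw now -80.39943784691656
d [-0.0007  0.0014 -0.0797] shift units cur frame [ 1.99 -0.01 -0.04] target frame [ 1.992 -0.011 -0.037] turn [-0.0033  0.0002 -0.0001]
[0.5766753  0.15889614 0.25969586] [-0.04358422  0.20608672 -0.27215063] 0.01782365973877367 [  19.99315771   16.22351442  -46.2219904    86.41141222   11.76789888
   82.36125678 -107.04933114]
[316.87859153 173.61339869]
```

View pics/w5.png

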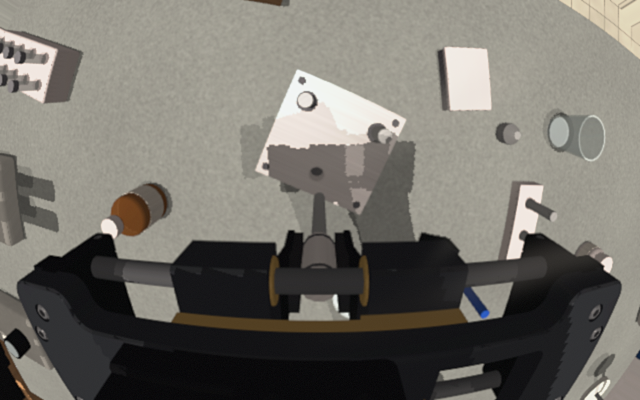

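View pics/s5.png

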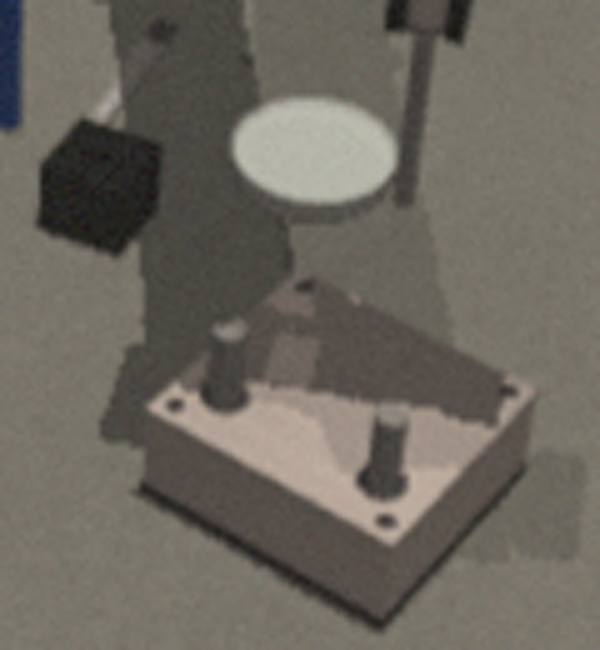

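```bash
python3 - <<'E'
from h import *
crop("pics/w5.png","w5a",(270,150,370,250),7)
w=dict(np.load("pics/w5.npz"));s=dict(np.load("pics/s5.npz"))
p=np.array([.5767,.1589,.2597])
for dz in(-.1024,-.0024): 
  print((proj(s,p+[0,0,dz])-[300,180]+.5)*5, (proj(w,p+[0,0,dz],True)-[270,150]+.5)*7)
E
```

```text
[406.22614557 203.95435998] [340.21649087 325.47311819]
[428.91837839  30.94124996] [339.74536257 661.35888028]
```

View pics/w5a.png

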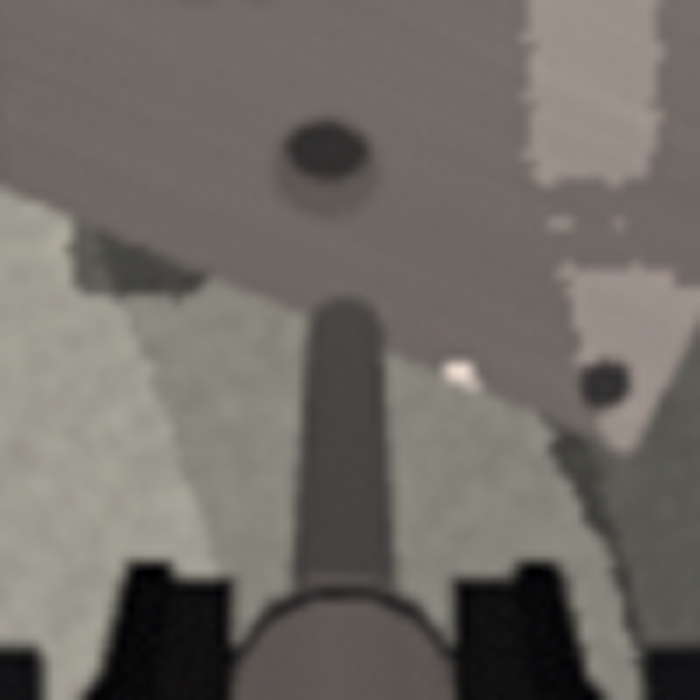

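drive_tool --increments '[[[0.2,0,-0.05],[0,0,0]],[[0.5,0,0],[0,0,0]],[[0.6,0,0],[0,0,0]],[[0.5,0,0],[0,0,0]],[[0.2,0,0],[0,0,0]],[[0,0,0],[0,0,0]],[[0,0,0],[0,0,0]],[[0,0,0],[0,0,0]]]'

```text
time_s: 7.4
tool_pos: [0.577, 0.1628, 0.1807]
tool_rot: [113.3, 89.9, 33.0]
force: [-1.1, 0.9, -1.0]
grip_width: 0.0175
```

```bash
python3 - <<'E'
from h import *
c=snap("wrist","w6",(250,100,390,240),5)
plan([.576,.1608,.168],-80); o=env.get_obs();print(o["tool_pos"],o["force"],o["grip_width"])
print((proj(c,[.576,.1608,.06],True)-[250,100]+.5)*5)
E
```

```text
tool axes
 [[ 0.002  0.986  0.169]
 [ 0.001  0.169 -0.986]
 [-1.     0.002 -0.001]]
jaw now -80.28317665240968
d [-0.001  -0.002  -0.0127] shift units cur frame [ 0.32 -0.03  0.04] target frame [ 0.318 -0.034  0.044] turn [-0.0024 -0.0004 -0.001 ]
[0.57701389 0.1627739  0.18072932] [-0.14988518  0.17859907 -0.76721827] 0.01745983822619879
[356.48293075 465.04634983]
```

View pics/w6.png

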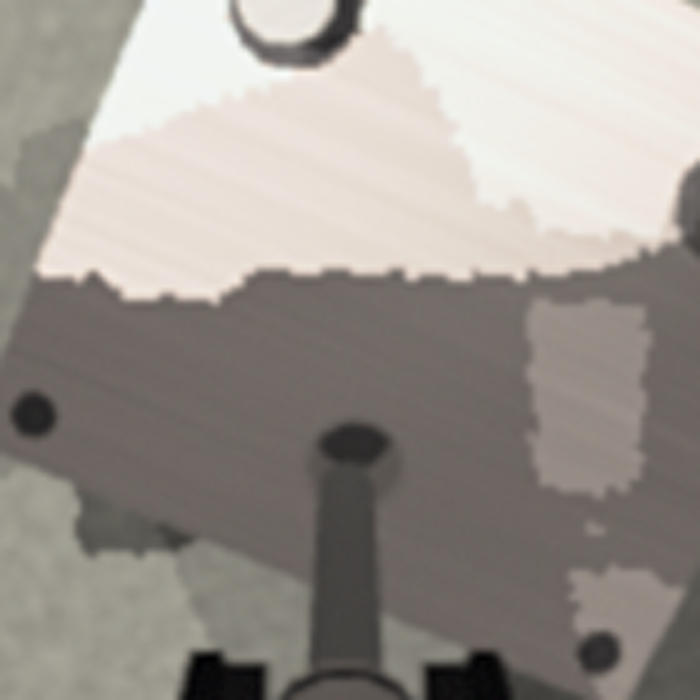

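drive_tool --increments '[[[0.1,-0.03,0.04],[0,0,0]],[[0.1,0,0],[0,0,0]],[[0.1,0,0],[0,0,0]],[[0,0,0],[0,0,0]],[[0,0,0],[0,0,0]]]'

```text
time_s: 7.95
tool_pos: [0.5753, 0.1607, 0.1673]
tool_rot: [-153.3, 89.9, 126.4]
force: [-1.3, -0.6, -1.2]
grip_width: 0.0175
```

```bash
python3 - <<'E'
from h import *
c=snap("wrist","w7",(250,100,390,240),5)
plan([.576,.1608,.14],-80); o=env.get_obs();print(o["tool_pos"],o["force"],o["grip_width"])
print((proj(c,[.576,.1608,.06],True)-[250,100]+.5)*5)
E
```

```text
tool axes
 [[-0.     0.986  0.169]
 [ 0.001  0.169 -0.986]
 [-1.    -0.    -0.001]]
jaw now -80.27514659071386
d [ 0.0006  0.     -0.0275] shift units cur frame [0.69 0.01 0.  ] target frame [0.687 0.014 0.001] turn [-0.0023 -0.0004  0.    ]
[0.57542537 0.16075356 0.16747032] [ 0.32195803  0.21432937 -1.08119067] 0.01767073528686023
[346.95393713 472.18043364]
```

View pics/w7.png

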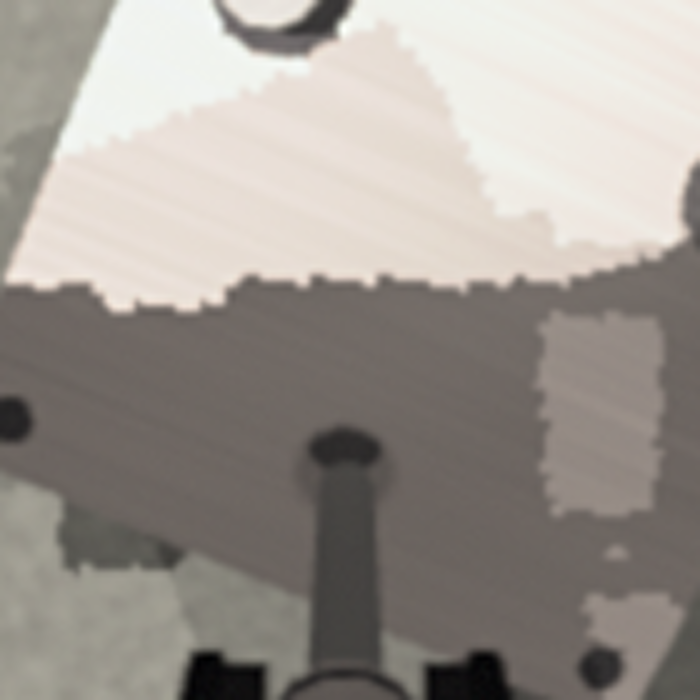

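drive_tool --increments '[[[0.1,0,0],[0,0,0]],[[0.15,0,0],[0,0,0]],[[0.15,0,0],[0,0,0]],[[0.15,0,0],[0,0,0]],[[0.1,0,0],[0,0,0]],[[0,0,0],[0,0,0]],[[0,0,0],[0,0,0]]]'

```text
time_s: 8.7
tool_pos: [0.5754, 0.1608, 0.1414]
tool_rot: [-173.7, 89.9, 106.0]
force: [0.1, 0.5, -0.9]
grip_width: 0.0178
```

drive_tool --increments '[[[0.04,0,0],[0,0,0]],[[0.04,0,0],[0,0,0]],[[0.04,0,0],[0,0,0]],[[0,0,0],[0,0,0]]]'

```text
time_s: 9.1
tool_pos: [0.5752, 0.1606, 0.1364]
tool_rot: [-146.8, 90.0, 132.9]
force: [-0.4, 0.5, -1.0]
grip_width: 0.0174
```

drive_tool --increments '[[[0.03,0,0],[0,0,0]],[[0.03,0,0],[0,0,0]],[[0.03,0,0],[0,0,0]],[[0.03,0,0],[0,0,0]],[[0.02,0,0],[0,0,0]],[[0,0,0],[0,0,0]]]'

```text
time_s: 9.7
tool_pos: [0.5759, 0.161, 0.1323]
tool_rot: [112.3, 89.9, 32.0]
force: [-1.4, -1.0, 4.4]
grip_width: 0.0179
```

drive_tool --increments '[[[0.02,0,0],[0,0,0]],[[0,0,0],[0,0,0]],[[0,0,0],[0,0,0]]]'

```text
time_s: 10.0
tool_pos: [0.5764, 0.161, 0.1322]
tool_rot: [98.0, 89.9, 17.7]
force: [-1.4, -0.4, 7.4]
grip_width: 0.0172
```

drive_tool --increments '[[[-0.1,0,0],[0,0,0]],[[-0.3,0,0],[0,0,0]],[[-0.6,0,0],[0,0,0]],[[-0.7,0,0],[0,0,0]],[[-0.7,0,0],[0,0,0]],[[-0.5,0,0],[0,0,0]],[[-0.3,0,0],[0,0,0]],[[0,0,0],[0,0,0]]]'

```text
time_s: 10.8
tool_pos: [0.5762, 0.1611, 0.2602]
tool_rot: [106.0, 89.8, 25.8]
force: [1.1, -0.3, -0.4]
grip_width: 0.0172
```

```bash
python3 - <<'E'
from h import *
plan([.4755,-.0358,.165],-80.3); o=env.get_obs();print(o["tool_pos"],o["force"],o["grip_width"])
E
```

```text
tool axes
 [[ 0.003  0.986  0.169]
 [ 0.001  0.169 -0.986]
 [-1.     0.003 -0.001]]
jaw now -80.28089618341295
d [-0.1007 -0.1969 -0.0952] shift units cur frame [ 2.37 -3.32  4.43] target frame [ 2.38  -3.311  4.427] turn [ 0.0002 -0.0004 -0.0015]
[0.57621373 0.16105866 0.26018105] [ 1.07015444 -0.30434189 -0.3809717 ] 0.01718957943752616
```

drive_tool --increments '[[[0,-0.3,0.4],[0,0,-0.0015]],[[0,-0.6,0.8],[0,0,0]],[[0,-0.6,0.8],[0,0,0]],[[0,-0.6,0.8],[0,0,0]],[[0,-0.6,0.8],[0,0,0]],[[0,-0.41,0.55],[0,0,0]],[[0,-0.2,0.27],[0,0,0]],[[0,0,0],[0,0,0]],[[0,0,0],[0,0,0]],[[0,0,0],[0,0,0]]]'

```text
time_s: 11.8
tool_pos: [0.475, -0.0345, 0.2581]
tool_rot: [-116.2, 89.8, 163.7]
force: [-0.2, -0.0, -1.3]
grip_width: 0.0178
```

```bash
python3 - <<'E'
from h import *
c=snap("wrist","w8",(250,100,390,240),5)
plan([.4755,-.0358,.155],-80.3); o=env.get_obs();print(o["tool_pos"],o["force"],o["grip_width"])
print((proj(c,[.4762,-.0363,.045],True)-[250,100]+.5)*5)
E
```

```text
tool axes
 [[-0.004  0.985  0.171]
 [ 0.001  0.171 -0.985]
 [-1.    -0.003 -0.002]]
jaw now -80.13742910022569
d [ 0.0005 -0.0013 -0.1032] shift units cur frame [2.58 0.02 0.04] target frame [2.579 0.006 0.033] turn [ 0.0014 -0.0008  0.0017]
[ 0.47502929 -0.03452377  0.25817763] [ 0.26447219  0.74750619 -0.88131726] 0.01720085354133943
[355.5836367  352.43188797]
```

View pics/w8.png

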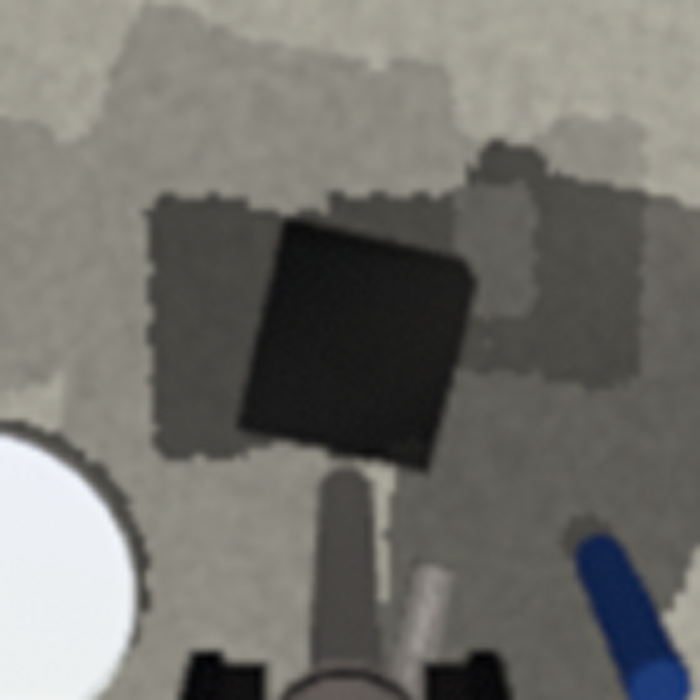

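drive_tool --increments '[[[0.25,0.01,0.03],[0,-0.0008,0.0017]],[[0.5,0,0],[0,0,0]],[[0.6,0,0],[0,0,0]],[[0.6,0,0],[0,0,0]],[[0.4,0,0],[0,0,0]],[[0.1,0,0],[0,0,0]],[[0,0,0],[0,0,0]],[[0,0,0],[0,0,0]],[[0,0,0],[0,0,0]]]'

```text
time_s: 12.75
tool_pos: [0.4762, -0.0371, 0.1615]
tool_rot: [52.7, 89.8, -27.5]
force: [0.5, 0.1, -0.7]
grip_width: 0.0176
```

```bash
python3 - <<'E'
from h import *
c=snap("wrist","w9",(250,130,390,240),5)
plan([.4755,-.0358,.152],-80.3); o=env.get_obs();print(o["tool_pos"],o["force"],o["grip_width"])
S=snap("scene","s9",(280,160,360,240),7); print(proj(S,[.4755,-.0358,.0576]))
print((proj(c,[.4762,-.0363,.045],True)-[250,130]+.5)*5)
E
```

```text
tool axes
 [[ 0.002  0.986  0.169]
 [-0.001  0.169 -0.986]
 [-1.     0.002  0.002]]
jaw now -80.27613591975995
d [-0.0006  0.0014 -0.0094] shift units cur frame [ 0.24 -0.01 -0.04] target frame [ 0.236 -0.009 -0.037] turn [ 0.0002  0.0008 -0.001 ]
[ 0.47609685 -0.03720114  0.16144244] [-0.26430371  0.75214706 -0.74970775] 0.01767513036487211
[320.52628724 207.10015237]
[340.87619448 313.16575371]
```

View pics/w9.png

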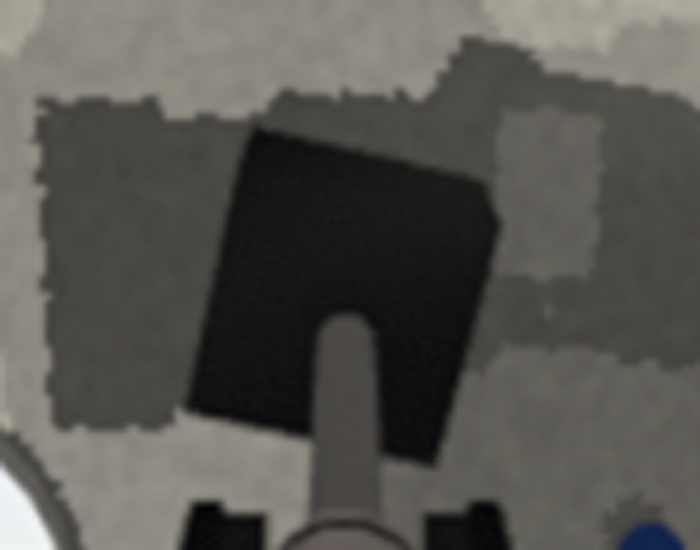

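View pics/s9.png

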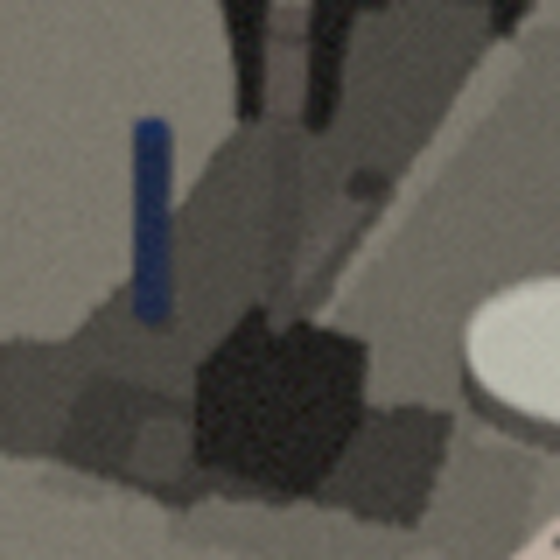

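drive_tool --increments '[[[0.05,-0.01,-0.03],[0,0.0005,-0.0005]],[[0.05,0,0],[0,0,0]],[[0,0,0],[0,0,0]],[[0,0,0],[0,0,0]]]'

```text
time_s: 13.25
tool_pos: [0.4747, -0.0361, 0.1564]
tool_rot: [-101.8, 90.0, 177.9]
force: [0.5, 1.0, -0.5]
grip_width: 0.0178
```

```bash
python3 - <<'E'
from h import *
plan([.4757,-.036,.152],-80.3); o=env.get_obs();print(o["tool_pos"],o["force"],o["grip_width"])
E
```

```text
tool axes
 [[-0.001  0.986  0.169]
 [ 0.     0.169 -0.986]
 [-1.    -0.001 -0.   ]]
jaw now -80.27919055309467
d [ 0.001   0.0001 -0.0044] shift units cur frame [0.11 0.02 0.  ] target frame [0.111 0.025 0.002] turn [ 0.0002 -0.0001  0.0004]
[ 0.47470704 -0.0360711   0.1564318 ] [ 0.48132356  0.95063393 -0.54286695] 0.017823606917076518
```

drive_tool --increments '[[[0.05,0.015,0],[0,0,0]],[[0.1,0,0],[0,0,0]],[[0,0,0],[0,0,0]],[[0,0,0],[0,0,0]]]'

```text
time_s: 13.65
tool_pos: [0.4752, -0.0359, 0.1503]
tool_rot: [-112.5, 89.9, 167.2]
force: [0.6, 0.6, -0.6]
grip_width: 0.0174
```

drive_tool --increments '[[[0.05,0,0],[0,0,0]],[[0.05,0,0],[0,0,0]],[[0.05,0,0],[0,0,0]],[[0,0,0],[0,0,0]]]'

```text
time_s: 14.05
tool_pos: [0.4751, -0.0359, 0.1442]
tool_rot: [-107.3, 89.9, 172.4]
force: [0.0, 0.1, -1.2]
grip_width: 0.0177
```

drive_tool --increments '[[[0.1,0,0],[0,0,0]],[[0.15,0,0],[0,0,0]],[[0.2,0,0],[0,0,0]],[[0.2,0,0],[0,0,0]],[[0.1,0,0],[0,0,0]],[[0.05,0,0],[0,0,0]],[[0,0,0],[0,0,0]],[[0,0,0],[0,0,0]]]'

```text
time_s: 14.85
tool_pos: [0.4755, -0.036, 0.1127]
tool_rot: [-96.4, 90.0, -176.7]
force: [0.1, -0.1, -1.9]
grip_width: 0.0175
```

drive_tool --increments '[[[0.03,0,0],[0,0,0]],[[0.03,0,0],[0,0,0]],[[0,0,0],[0,0,0]]]'

```text
time_s: 15.15
tool_pos: [0.4753, -0.036, 0.1101]
tool_rot: [-97.8, 90.0, -178.1]
force: [-0.4, -0.1, -0.6]
grip_width: 0.0175
```

drive_tool --increments '[[[0.03,0,0],[0,0,0]],[[0.03,0,0],[0,0,0]],[[0.01,0,0],[0,0,0]],[[0,0,0],[0,0,0]]]'

```text
time_s: 15.55
tool_pos: [0.4754, -0.036, 0.1074]
tool_rot: [-96.7, 90.0, -177.0]
force: [-0.3, -0.3, -0.8]
grip_width: 0.0177
```

drive_tool --increments '[[[0,0,0],[0,0,0]],[[0,0,0],[0,0,0]],[[0,0,0],[0,0,0]],[[0,0,0],[0,0,0]],[[0,0,0],[0,0,0]],[[0,0,0],[0,0,0]],[[0,0,0],[0,0,0]],[[0,0,0],[0,0,0]]]' --hand 0.2

```text
time_s: 16.35
tool_pos: [0.4753, -0.036, 0.1073]
tool_rot: [-101.4, 90.0, 178.3]
force: [-0.2, -0.2, -0.8]
grip_width: 0.0522
```

```bash
python3 - <<'E'
from h import *
c=snap("wrist","w10")
o=env.get_obs();print(o["tool_pos"],o["force"],o["grip_width"],o["time_s"])
E
```

```text
[ 0.47537448 -0.03597391  0.10733752] [-0.75716092 -0.53857272 -0.23291921] 0.052030365315189085 16.4
```

View pics/w10.png

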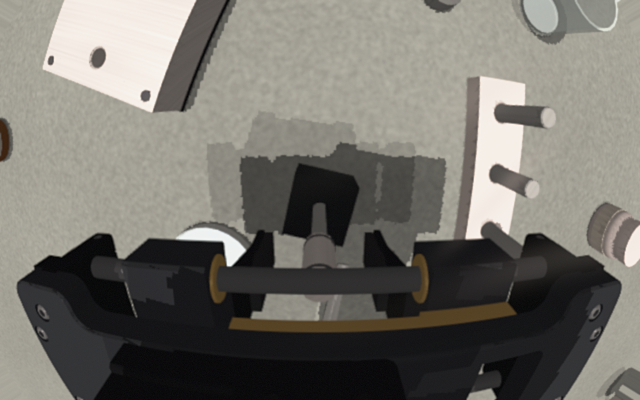

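drive_tool --increments '[[[-0.3,0,0],[0,0,0]],[[-0.6,0,0],[0,0,0]],[[-0.7,0,0],[0,0,0]],[[-0.6,0,0],[0,0,0]],[[-0.3,0,0],[0,0,0]],[[0,0,0],[0,0,0]]]'

```text
time_s: 17.0
tool_pos: [0.4767, -0.0361, 0.2094]
tool_rot: [59.7, 89.8, -20.6]
force: [0.1, 0.4, -1.0]
grip_width: 0.0524
```

```bash
python3 - <<'E'
from h import *
c=snap("wrist","w11",(270,100,520,250),3)
plan([.53,-.1905,.2],-80);o=env.get_obs();print(o["tool_pos"],o["force"],o["grip_width"],o["time_s"])
for X in ([.53,-.1905,.08],[.5835,-.1805,.09],[.478,-.1995,.1]): print((proj(c,X,True)-[270,100]+.5)*3)
E
```

```text
tool axes
 [[ 0.     0.986  0.169]
 [-0.001  0.169 -0.986]
 [-1.     0.     0.001]]
jaw now -80.28403096263101
d [ 0.0543 -0.1545 -0.0078] shift units cur frame [0.2  0.69 4.03] target frame [0.194 0.667 4.038] turn [-0.0024  0.0003 -0.0002]
[ 0.47568258 -0.036049    0.20777586] [-0.43595725  0.47830345  0.15092543] 0.05233569237822662 17.05
[612.09096291 195.98517508]
[635.18363254  40.06514116]
[619.43564084 359.18471497]
```

View pics/w11.png

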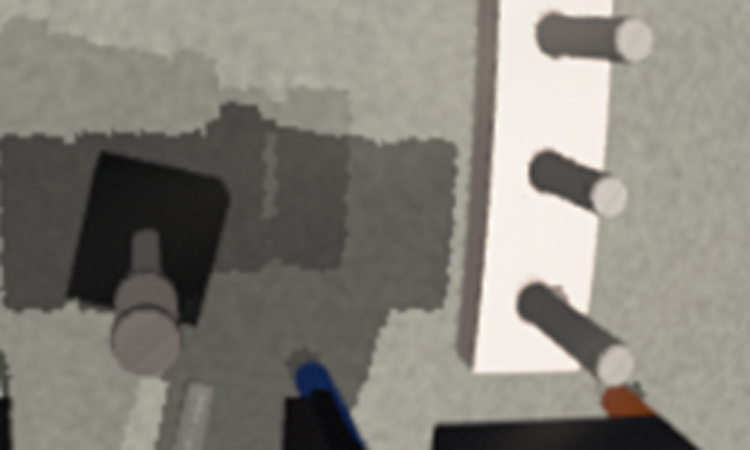

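drive_tool --increments '[[[0,0.1,0.4],[-0.002,0,0]],[[0,0.15,0.8],[0,0,0]],[[0,0.15,0.9],[0,0,0]],[[0,0.15,0.9],[0,0,0]],[[0,0.12,0.7],[0,0,0]],[[0,0,0.3],[0,0,0]],[[0,0,0],[0,0,0]],[[0,0,0],[0,0,0]]]' --hand 0.3

```text
time_s: 17.85
tool_pos: [0.529, -0.1875, 0.2065]
tool_rot: [-137.6, 89.8, 142.4]
force: [-0.2, 0.4, -0.3]
grip_width: 0.0562
```

```bash
python3 - <<'E'
from h import *
c=snap("wrist","w12",(240,100,400,240),5)
plan([.53,-.190,.045],-80);o=env.get_obs();print(o["tool_pos"],o["force"],o["grip_width"],o["time_s"])
for X in ([.53,-.190,.08],[.5835,-.1805,.09],[.478,-.1995,.1]): print((proj(c,X,True)-[240,100]+.5)*5)
E
```

```text
tool axes
 [[-0.001  0.985  0.175]
 [ 0.001  0.175 -0.985]
 [-1.    -0.001 -0.001]]
jaw now -79.90781707260194
d [ 0.0008 -0.003  -0.1619] shift units cur frame [4.05 0.01 0.08] target frame [4.048 0.007 0.077] turn [ 0.0008 -0.0006  0.0006]
[ 0.52920376 -0.18699966  0.20693203] [-0.01697981  0.12555863  0.0608584 ] 0.056697270990532386 17.9
[411.07617154 444.8888019 ]
[411.71138643 165.71639628]
[412.77788154 739.47795839]
```

View pics/w12.png

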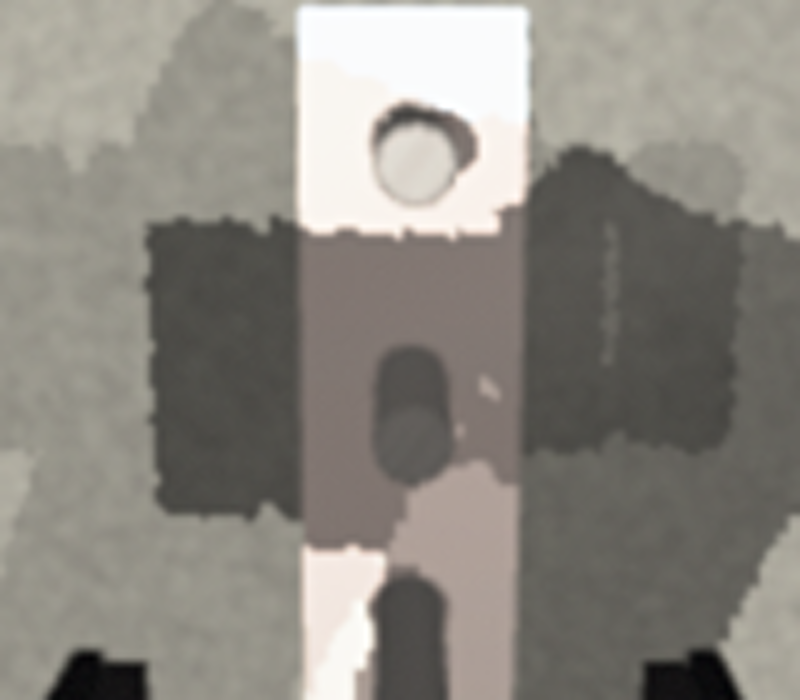

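drive_tool --increments '[[[0.3,0.01,0.05],[0,0,0]],[[0.6,0,0],[0,0,0]],[[0.7,0,0],[0,0,0]],[[0.6,0,0],[0,0,0]],[[0.4,0,0],[0,0,0]],[[0.2,0,0],[0,0,0]],[[0,0,0],[0,0,0]],[[0,0,0],[0,0,0]],[[0,0,0],[0,0,0]]]'

```text
time_s: 18.8
tool_pos: [0.531, -0.1911, 0.0966]
tool_rot: [46.1, 89.9, -33.9]
force: [0.1, -0.1, -0.5]
grip_width: 0.0564
```

```bash
python3 - <<'E'
from h import *
plan([.53,-.190,.045],-80);o=env.get_obs();print(o["tool_pos"],o["force"],o["grip_width"],o["time_s"])
E
```

```text
tool axes
 [[ 0.001  0.985  0.173]
 [-0.001  0.173 -0.985]
 [-1.     0.001  0.001]]
jaw now -80.03932379541551
d [-0.001   0.0011 -0.0516] shift units cur frame [ 1.29 -0.02 -0.03] target frame [ 1.289 -0.02  -0.032] turn [-0.0003  0.0006 -0.0006]
[ 0.53101922 -0.19112046  0.09655139] [ 0.11102228 -0.10851076 -0.47368185] 0.05640330429749317 18.8
```

drive_tool --increments '[[[0.2,-0.02,-0.02],[0,0,0]],[[0.4,0,0],[0,0,0]],[[0.4,0,0],[0,0,0]],[[0.2,0,0],[0,0,0]],[[0.08,0,0],[0,0,0]],[[0,0,0],[0,0,0]],[[0,0,0],[0,0,0]]]'

```text
time_s: 19.5
tool_pos: [0.5295, -0.1902, 0.0443]
tool_rot: [-80.7, 90.0, -160.7]
force: [1.1, -0.0, 0.2]
grip_width: 0.0564
```

```bash
python3 - <<'E'
from h import *
c=snap("wrist","w13")
plan([.53,-.190,.045],-80);o=env.get_obs();print(o["tool_pos"],o["force"],o["grip_width"],o["time_s"])
E
```

```text
tool axes
 [[ 0.     0.985  0.173]
 [-0.     0.173 -0.985]
 [-1.     0.     0.   ]]
jaw now -80.03594148451917
d [0.0003 0.0003 0.0004] shift units cur frame [-0.01  0.01 -0.01] target frame [-0.01   0.01  -0.006] turn [-0.0003  0.0002 -0.0001]
[ 0.52965885 -0.19030759  0.04459264] [ 0.10382302 -0.45819532  0.02808791] 0.05651469403664512 19.55
```

View pics/w13.png

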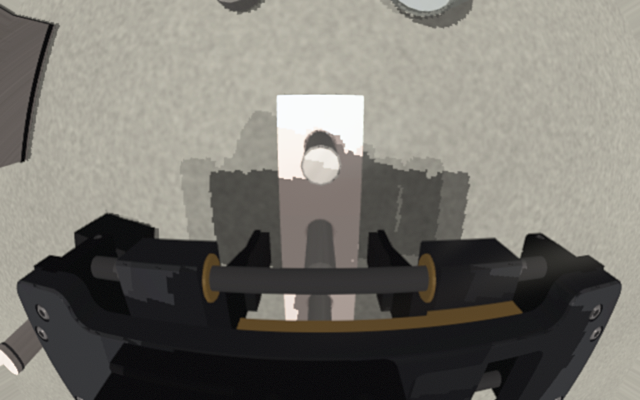

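drive_tool --increments '[[[0,0,0],[0,0,0]],[[0,0,0],[0,0,0]],[[0,0,0],[0,0,0]],[[0,0,0],[0,0,0]],[[0,0,0],[0,0,0]],[[0,0,0],[0,0,0]],[[0,0,0],[0,0,0]],[[0,0,0],[0,0,0]],[[0,0,0],[0,0,0]]]' --hand -1 --squeeze 20

```text
time_s: 20.45
tool_pos: [0.5291, -0.1902, 0.0441]
tool_rot: [-103.5, 90.0, 176.5]
force: [-0.5, -0.0, 0.1]
grip_width: 0.0154
```

drive_tool --increments '[[[-0.1,0,0],[0,0,0]],[[-0.3,0,0],[0,0,0]],[[-0.5,0,0],[0,0,0]],[[-0.7,0,0],[0,0,0]],[[-0.8,0,0],[0,0,0]],[[-0.8,0,0],[0,0,0]],[[-0.6,0,0],[0,0,0]],[[-0.3,0,0],[0,0,0]],[[0,0,0],[0,0,0]]]'

```text
time_s: 21.35
tool_pos: [0.5303, -0.1904, 0.2103]
tool_rot: [47.6, 89.8, -32.5]
force: [0.8, 0.4, -0.5]
grip_width: 0.0153
```

```bash
python3 - <<'E'
from h import *
c=snap("wrist","w14")
plan([.576,.1608,.205],-80);o=env.get_obs();print(o["tool_pos"],o["force"],o["grip_width"],o["time_s"])
E
```

```text
tool axes
 [[ 0.     0.985  0.173]
 [-0.001  0.173 -0.985]
 [-1.    -0.     0.001]]
jaw now -80.03912845885114
d [ 0.0467  0.351  -0.0035] shift units cur frame [ 0.08  2.67 -8.44] target frame [ 0.087  2.673 -8.44 ] turn [-0.0003  0.0003  0.    ]
[ 0.52932659 -0.19022311  0.20847873] [-0.04523843  0.2691296  -0.98160546] 0.01535917115164005 21.4
```

View pics/w14.png

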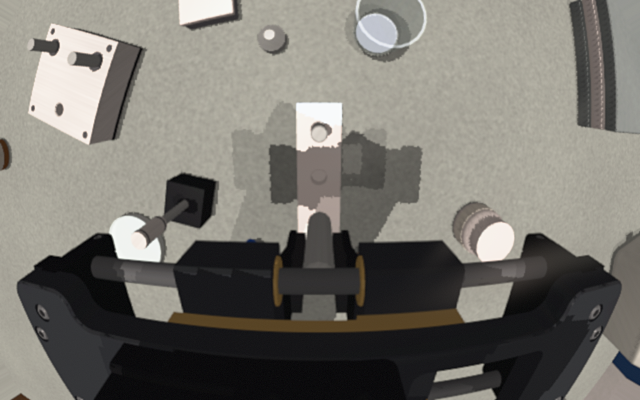

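drive_tool --increments '[[[0,0.12,-0.4],[0,0,0]],[[0,0.25,-0.8],[0,0,0]],[[0,0.3,-0.95],[0,0,0]],[[0,0.3,-0.95],[0,0,0]],[[0,0.3,-0.95],[0,0,0]],[[0,0.3,-0.95],[0,0,0]],[[0,0.3,-0.95],[0,0,0]],[[0,0.3,-0.95],[0,0,0]],[[0,0.3,-0.9],[0,0,0]],[[0,0.15,-0.45],[0,0,0]]]'

```text
time_s: 22.4
tool_pos: [0.573, 0.1592, 0.2065]
tool_rot: [-135.9, 89.7, 144.5]
force: [0.9, -0.4, -0.5]
grip_width: 0.0154
```

drive_tool --increments '[[[0,0,-0.15],[0,0,0]],[[0,0,0],[0,0,0]],[[0,0,0],[0,0,0]],[[0,0,0],[0,0,0]]]'

```text
time_s: 22.8
tool_pos: [0.5744, 0.1568, 0.2077]
tool_rot: [-56.0, 89.9, -136.2]
force: [0.8, -0.2, -1.1]
grip_width: 0.0153
```

```bash
python3 - <<'E'
from h import *
c=snap("wrist","w15",(240,120,400,260),5)
plan([.576,.1608,.11],-80);o=env.get_obs();print(o["tool_pos"],o["force"],o["grip_width"],o["time_s"])
print((proj(c,[.576,.1608,.06],True)-[240,120]+.5)*5,(proj(c,o["tool_pos"]+[0,0,-.039],True)-[240,120]+.5)*5)
S=snap("scene","s15",(330,140,430,280),5)
for dz in(-.039,.036): print((proj(S,o["tool_pos"]+[0,0,dz])-[330,140]+.5)*5)
E
```

```text
tool axes
 [[-0.001  0.985  0.17 ]
 [-0.001  0.17  -0.985]
 [-1.    -0.001  0.001]]
jaw now -80.19522110485546
d [ 0.0015  0.0038 -0.0979] shift units cur frame [ 2.45  0.05 -0.09] target frame [ 2.447  0.053 -0.088] turn [-0.0016  0.0004  0.0005]
[0.574537   0.15695723 0.20789732] [ 0.61921332 -0.22255014 -0.9171225 ] 0.015471310285474512 22.85
[377.68231362 311.09718315] [395.67813322 510.48448956]
[256.2272114  381.01989744]
[273.08976104 251.50790296]
```

View pics/w15.png

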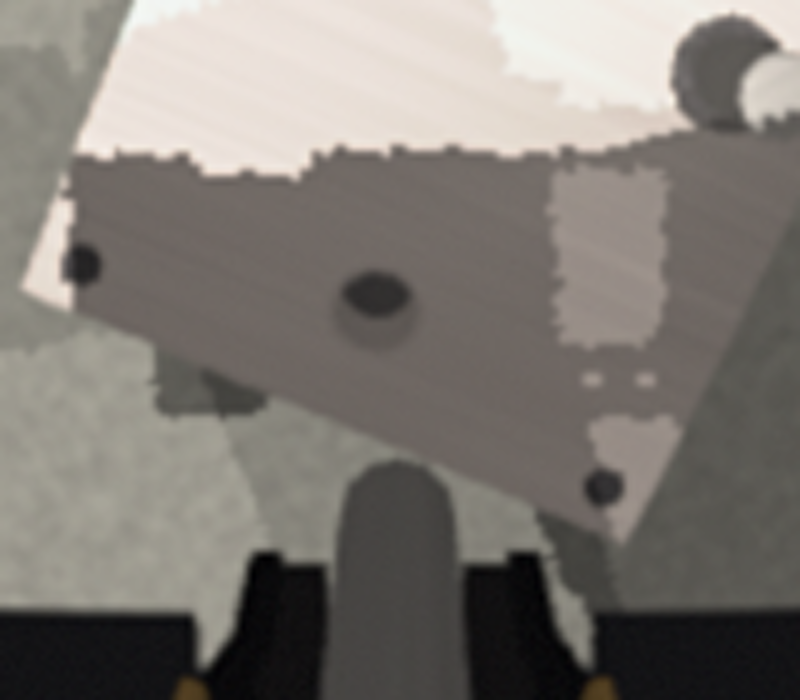

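View pics/s15.png

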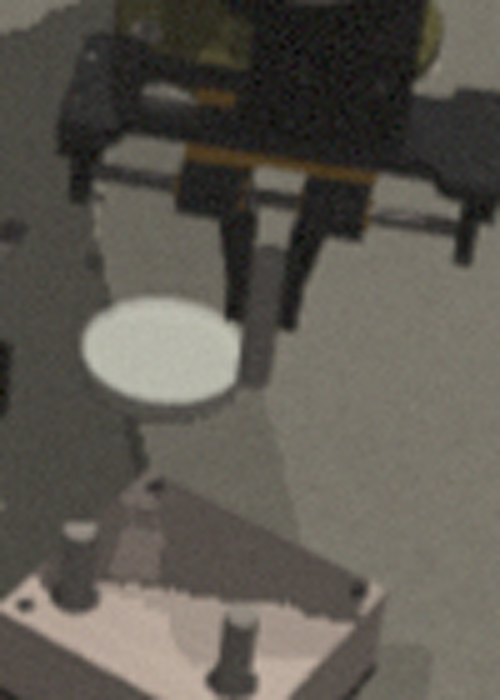

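drive_tool --increments '[[[0.2,0.04,-0.06],[0,0,0]],[[0.5,0,0],[0,0,0]],[[0.6,0,0],[0,0,0]],[[0.5,0,0],[0,0,0]],[[0.3,0,0],[0,0,0]],[[0.1,0,0],[0,0,0]],[[0,0,0],[0,0,0]],[[0,0,0],[0,0,0]],[[0,0,0],[0,0,0]]]'

```text
time_s: 23.8
tool_pos: [0.5762, 0.1618, 0.1212]
tool_rot: [96.4, 89.9, 16.3]
force: [-0.0, -0.2, -1.7]
grip_width: 0.0154
```

```bash
python3 - <<'E'
from h import *
c=snap("wrist","w16",(240,120,400,260),5)
plan([.5762,.161,.1],-80);o=env.get_obs();print(o["tool_pos"],o["force"],o["grip_width"],o["time_s"])
print((proj(c,[.576,.161,.06],True)-[240,120]+.5)*5,(proj(c,o["tool_pos"]+[0,0,-.039],True)-[240,120]+.5)*5)
E
```

```text
tool axes
 [[ 0.001  0.985  0.173]
 [ 0.     0.173 -0.985]
 [-1.     0.001 -0.   ]]
jaw now -80.0419688750464
d [ 0.0001 -0.0007 -0.0211] shift units cur frame [ 0.53 -0.    0.02] target frame [ 0.527 -0.001  0.018] turn [-0.0003 -0.     -0.0005]
[0.57609913 0.16172288 0.12108763] [ 0.14040411 -0.34606522 -1.60231032] 0.015105119656669459 23.85
[401.8194519  461.60963503] [397.44973432 511.84490903]
```

View pics/w16.png

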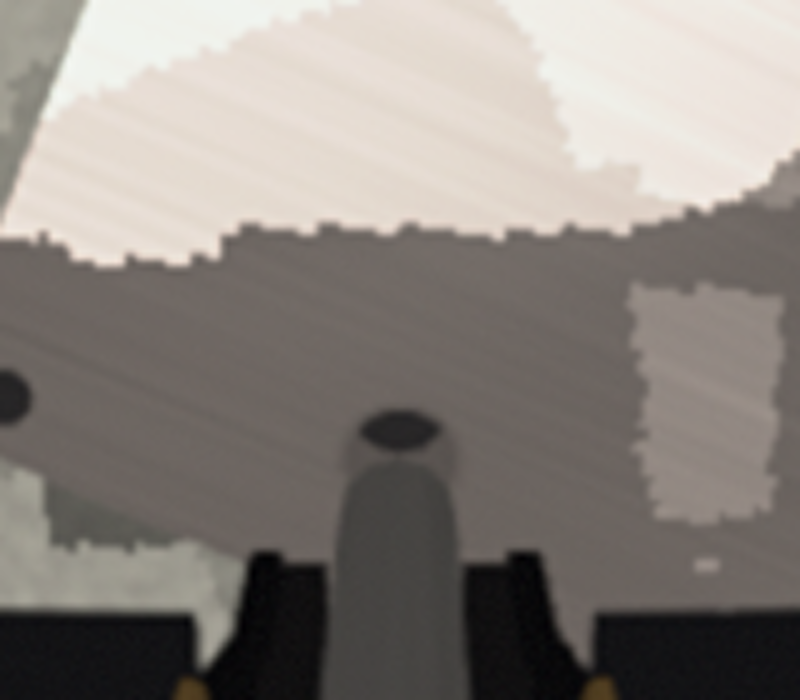

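drive_tool --increments '[[[0.1,0,0.015],[0,0,0]],[[0.2,0,0],[0,0,0]],[[0.1,0,0],[0,0,0]],[[0,0,0],[0,0,0]],[[0,0,0],[0,0,0]]]'

```text
time_s: 24.35
tool_pos: [0.5754, 0.1609, 0.1038]
tool_rot: [-102.2, 89.9, 177.8]
force: [-0.2, -0.5, -1.3]
grip_width: 0.0152
```

```bash
python3 - <<'E'
from h import *
c=snap("wrist","w17",(240,120,400,260),5)
plan([.5762,.161,.1],-80);o=env.get_obs();print(o["tool_pos"],o["force"],o["grip_width"],o["time_s"])
print((proj(c,[.576,.161,.06],True)-[240,120]+.5)*5,(proj(c,o["tool_pos"]+[0,0,-.039],True)-[240,120]+.5)*5)
E
```

```text
tool axes
 [[-0.001  0.985  0.173]
 [ 0.     0.173 -0.985]
 [-1.    -0.001 -0.   ]]
jaw now -80.03214865951804
d [ 0.0007 -0.     -0.0041] shift units cur frame [0.1  0.02 0.  ] target frame [0.102 0.016 0.004] turn [-0.0003 -0.0001  0.0003]
[0.57553994 0.16103784 0.10406713] [-0.90639778  0.71144203 -1.71210251] 0.015168930598828977 24.4
[397.22034627 494.59166748] [396.41760513 510.33850932]
```

View pics/w17.png

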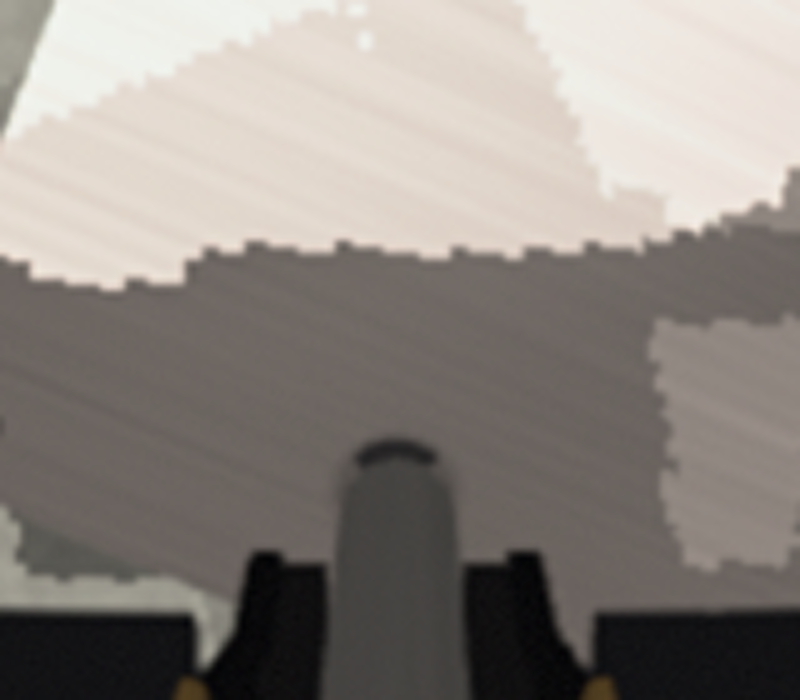

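drive_tool --increments '[[[0.04,0.01,0],[0,0,0]],[[0.04,0,0],[0,0,0]],[[0.04,0,0],[0,0,0]],[[0.04,0,0],[0,0,0]],[[0,0,0],[0,0,0]]]'

```text
time_s: 24.9
tool_pos: [0.5757, 0.1609, 0.0974]
tool_rot: [-96.7, 89.9, -176.7]
force: [-0.1, -0.4, -1.5]
grip_width: 0.0154
```

drive_tool --increments '[[[0.04,0,0],[0,0,0]],[[0.04,0,0],[0,0,0]],[[0.04,0,0],[0,0,0]],[[0,0,0],[0,0,0]]]'

```text
time_s: 25.3
tool_pos: [0.5757, 0.161, 0.0925]
tool_rot: [-101.8, 89.9, 178.1]
force: [-0.3, 0.1, -1.5]
grip_width: 0.0153
```

drive_tool --increments '[[[0.06,0,0],[0,0,0]],[[0.08,0,0],[0,0,0]],[[0.08,0,0],[0,0,0]],[[0.08,0,0],[0,0,0]],[[0.08,0,0],[0,0,0]],[[0.04,0,0],[0,0,0]],[[0,0,0],[0,0,0]]]'

```text
time_s: 26.0
tool_pos: [0.5757, 0.1609, 0.0756]
tool_rot: [-97.9, 89.9, -178.0]
force: [-1.2, 0.3, -0.9]
grip_width: 0.0152
```

drive_tool --increments '[[[0.03,0,0],[0,0,0]],[[0.03,0,0],[0,0,0]],[[0,0,0],[0,0,0]]]'

```text
time_s: 26.3
tool_pos: [0.5757, 0.1611, 0.0736]
tool_rot: [-101.5, 89.9, 178.5]
force: [-2.0, 0.1, -0.5]
grip_width: 0.0155
```

drive_tool --increments '[[[0.03,0,0],[0,0,0]],[[0.03,0,0],[0,0,0]],[[0.03,0,0],[0,0,0]],[[0.03,0,0],[0,0,0]],[[0,0,0],[0,0,0]]]'

```text
time_s: 26.8
tool_pos: [0.5758, 0.161, 0.0691]
tool_rot: [-88.2, 89.9, -168.2]
force: [-4.1, -0.1, 3.2]
grip_width: 0.015
```

drive_tool --increments '[[[0.03,0,0],[0,0,0]],[[0.02,0,0],[0,0,0]],[[0,0,0],[0,0,0]]]'

```text
time_s: 27.1
tool_pos: [0.5761, 0.1611, 0.0689]
tool_rot: [-20.2, 89.9, -100.2]
force: [-7.1, -2.0, 13.7]
grip_width: 0.0154
```

drive_tool --increments '[[[0,0,0],[0,0,0]],[[0,0,0],[0,0,0]],[[0,0,0],[0,0,0]]]'

```text
time_s: 27.4
tool_pos: [0.576, 0.1611, 0.0689]
tool_rot: [-20.0, 89.9, -100.0]
force: [-7.9, -2.0, 14.1]
grip_width: 0.0152
```

drive_tool --increments '[[[0,0,0],[0,0,0]],[[0,0,0],[0,0,0]],[[0,0,0],[0,0,0]],[[0,0,0],[0,0,0]],[[0,0,0],[0,0,0]],[[0,0,0],[0,0,0]],[[0,0,0],[0,0,0]]]' --hand 0.1

```text
time_s: 28.1
tool_pos: [0.5759, 0.1609, 0.0668]
tool_rot: [-103.7, 90.0, 176.3]
force: [-0.5, 0.2, -0.1]
grip_width: 0.0473
```

```bash
python3 - <<'E'
from h import *
c=snap("wrist","w18");snap("scene","s18",(330,140,430,280),5)
o=env.get_obs();print(o["tool_pos"],o["force"],o["grip_width"],o["time_s"])
E
```

```text
[0.57590004 0.16096293 0.06680994] [0.79374884 1.06614808 0.07213123] 0.04760918589451496 28.2
```

View pics/w18.png

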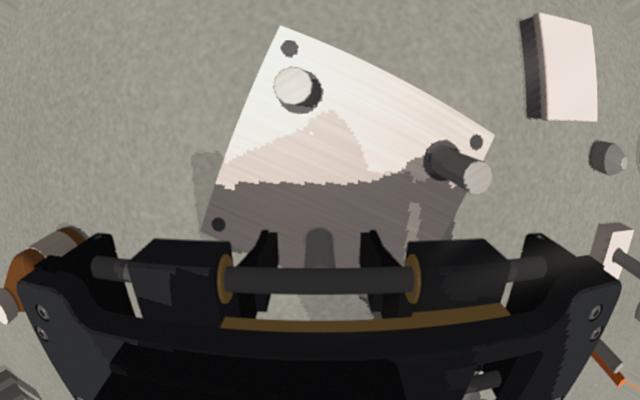

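Post released, standing between the open fingers. Retreat up and check.

drive_tool --increments '[[[-0.3,0,0],[0,0,0]],[[-0.6,0,0],[0,0,0]],[[-0.8,0,0],[0,0,0]],[[-0.8,0,0],[0,0,0]],[[-0.8,0,0],[0,0,0]],[[-0.5,0,0],[0,0,0]],[[0,-0.8,0],[0,0,0]],[[0,0,0],[0,0,0]],[[0,0,0],[0,0,0]],[[0,0,0],[0,0,0]]]'

```text
time_s: 29.2
tool_pos: [0.5451, 0.1553, 0.2193]
tool_rot: [89.7, 90.0, 9.6]
force: [0.4, -0.3, -0.2]
grip_width: 0.0476
```

```bash
python3 - <<'E'
from h import *
c=snap("wrist","w19");S=snap("scene","s19",(190,140,430,310),3.3);T=snap("top","t19",(240,130,420,280),4.4)
o=env.get_obs();print(o["tool_pos"],o["force"],o["grip_width"],o["time_s"])
print("w pred",[proj(c,[.576,.161,z],True).round(1) for z in(.105,)],"scene",[((proj(S,[.576,.161,z])-[190,140]+.5)*3.3).round() for z in (.06,.105)])
E
```

```text
[0.54491717 0.1554299  0.218723  ] [-0.26656141 -0.55426835 -1.24494607] 0.047991086065128655 29.35
w pred [array([318.4, 159.1])] scene [array([621., 367.]), array([627., 322.])]
```

View pics/w19.png

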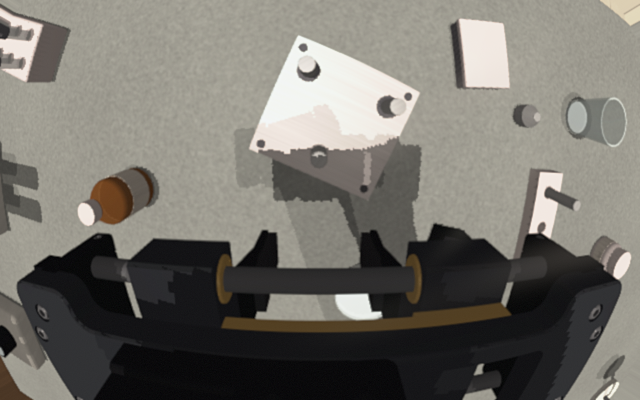

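View pics/s19.png

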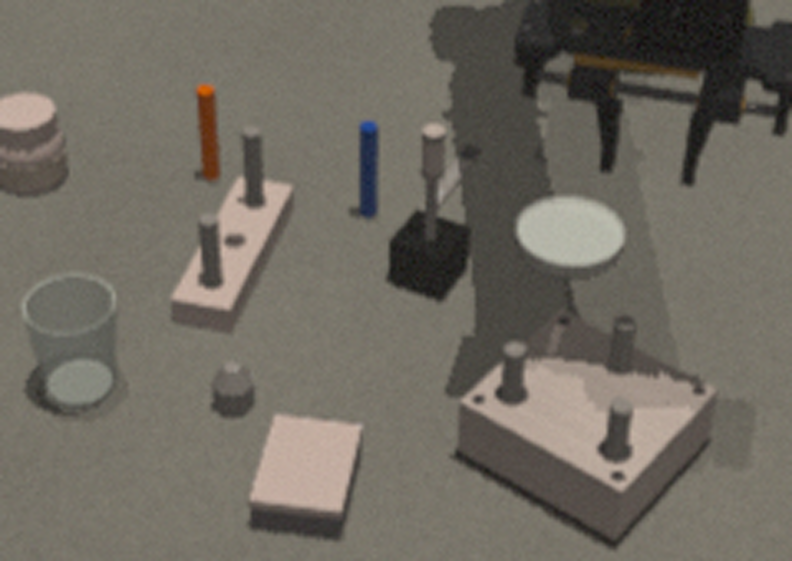

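View pics/t19.png

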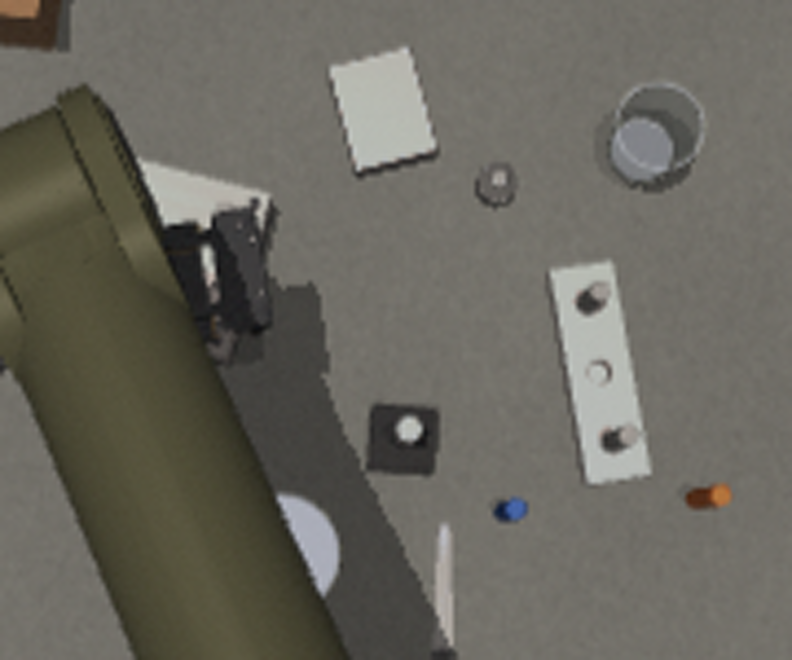

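```bash
python3 -c "
from cell import env
print(env.sign_off())"
```

```text
the job is handed in; nothing more can be done
None
```

I measured the bore, put the rod back in its stand, and set the short post in the bore. The job is handed in at about 29 s on the robot's clock; the hand-in reports no verdict.

- **Bore depth:** the rod stopped with its tip about 30 mm below the base's top face. The force on the tool rose from about -1 N to +7 N while its position held, so the bore is 30 mm deep and the 75 mm short post is the match.
- **Rod:** it is back in its stand at the same tool height I lifted it from (TCP 107.4 mm), and was let go there. The last pictures show it upright.
- **Post:** I lowered the short post from the middle rack hole until it bore on the bottom. It was pressed there for about 0.3 s at roughly 15 N down, then let go. There was also a sideways force of about 8 N on the tool during the press, from a small misalignment; it went to zero on release.
- **Last checks:**
  - In the scene picture the post's top was within about 1 pixel of where a level post should be, and it looks upright and in line with the two fixed posts.
  - The medium and long posts are still in the rack.
  - The loose items in view look unmoved. In the last top picture the arm hid part of the dish and the bottle, but both stand clear in the other views.
  - The gripper was clear of everything, about 11 cm above the post's top.

No check failed. After each sideways move the measured tool position was 1–2 mm off the commanded one, so I corrected it with the wrist camera before each insertion.

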